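Unpack the glaze sample case

ROBOT

A 6-joint arm with a two-finger parallel gripper is mounted at the origin on the work surface. World frame = base frame: x ahead of the robot, y to its left, z up, the work surface at z = 0. Lengths are in m, angles in rad, forces in N, time in s.
With the tool pointing down it reaches from about 0.275 to 0.75 m from the base axis. Payload 10.2 kg.
Tool frame: the origin (TCP) lies midway between the tips of the shut fingers; the grasp point (between the pads) lies 19 mm behind it (robot.grip_depth is the distance from the TCP to the grasp point, in m); z points along the fingers, y is the line along which they close (so a half turn about z gives the same grasp; the last joint's range is limited). The gripper opens to 88 mm and grips with 3 to 60 N. Pads are 18 mm wide; open, the fingers measure 123 mm over their backs; the gripper's body (75 mm by 187 mm) begins 45 mm behind the grasp point.
Start: joints at [1.073, 0.313, 1.498, -0, 1.331, -0.223], TCP at [0.142, 0.505, 0.212] pointing down, gripper open.
Joint ranges: [-2.94, 2.94], [-0.97, 2.17], [0.19, 2.56], [-1.23, 4.37], [0.02, 3.11], [-2.88, 2.88]. Speed limits (rad/s): [2.39, 2.39, 3.01, 3.14, 3.14, 3.14].

INTERFACE

Orientations are given as a 3x3 rotation matrix whose columns are the frame's x, y, z axes.
In Python, from rig import monitor, vision, order, robot gives the robot as it stands.
- The arm moves only by the tool send_rows, never from a script. Its argument "commands" is one flat list of numbers, 6 for each row, row after row: the shift along the world's x, y, z in mm, then the turn, a rotation vector about the world's x, y, z in rad. A call has 1 to 5 rows; each row is the pose to reach, as a shift and turn from the pose commanded when the call began; what a row does not reach only later rows make up. A row lasts 1/10 s, in which the tool goes at most 50 mm and 8.59 degrees, less where a joint would pass 70% of its speed; a pose out of reach is approached as far as the arm can. A call with a gripper value outside its range is refused whole. "jaw" is the gripper command: -1 is shut, 1 is fully open, values between are in proportion, set as the call begins (left out, the last holds). The fingers move at their own pace and stop on an object; "grip_force" is the grip in N (left out, the last holds). Time passes only in rows, so rows that repeat a pose let the fingers close. It gives the time, the measured TCP pose, the force, the opening and the grip force at its end, in the units of the state.
- monitor.get_obs(): the state, without advancing time (a new reading comes with each control period).
- vision.capture(name): name is "scene" or "top"; returns the picture (480x640x3 uint8, blue, green, red); there is no depth.
- vision.get_calibration(name): a dict with "camera_matrix" (3x3 intrinsics, pixels), "world_to_cam" (4x4, takes a point from world to camera coordinates). Camera axes: x right, y up, looking along -z (the intrinsics and any distortion apply to the point x, -y, -z); pixel columns grow to the right and rows downward; lengths in m; the calibration is good to about 2 mm. A picture is of the moment at which its call begins. get_calibration takes no time and is no camera call.
- order.close_job(): hands the job in; it is judged then, once.
The state is a dict: "t": time; "joints": joint angles; "qvel": joint speeds; "joint_efforts": joint torques, N m; "ee_pos": TCP position; "tool_rot": TCP orientation; "wrist_force": force on the tool from outside, world axes, zero at the start; "torque": the same for the moment, N m; "finger_gap": finger opening in m; "grip_force": force on a finger pad.
Only numpy, scipy, OpenCV 4.12 (cv2) and the standard library are available. Lean on these libraries where they do the work, as an engineer would, in place of code of your own. Each camera call takes 0.05 s, during which the arm holds its last target. There are 200 camera calls.

TASK

Take the palette knife from the slate slab, put its blade into the notch under the lid of the wooden case and lever the lid up, then swing it fully open. Stand all the sample jars from the case upright in one straight row along the middle of the dark strip on the low shelf, side by side with less than a finger's width between neighbours. Finish with the knife lying on the slab again and the lid shut, and leave everything else on the bench where it is.

Things in the scene. Friction and masses are not known exactly. Their poses are not given: they have to be found in the camera images.
- case: wooden sample case fixed to the bench, 150 deep (x) by 280 wide (y), walls 6 mm thick and 62 high, floor 5 mm thick, lid on top. Origin: centre of its underside. Its -x side is the front with the notch; the hinge is on +x. Two rails along y at x = -36 and +36 mm, 6 mm thick, stand 8 mm above its floor; the jars stand in a row between them
- notch (a point): centre of the pry notch in the outer face of the case's front wall: 44 mm wide, 10 mm high, just under the lid (52 to 62 mm above the bench); the blade enters it level, along the case's +x
- lid (a joint): lid angle in rad: 0 shut, 1.65 fully open (stop, just past upright). The hinge is stiff: the lid stays at any angle where it is left, and takes about 2.5 N at the front edge to raise, under 1.5 N to lower
- lid_hinge (a point): middle of the lid's hinge axis (parallel to the case's y), at the top of the case's back wall, 62.5 mm above the bench, level with the lid's underside when shut
- lid_edge (a point): middle of the lid's free front edge (mid-thickness), 150 mm from the hinge. The lid is a plain board 150 x 280 x 8 mm without handle, flush with the case walls all round
- knife: palette knife, 70 g: wooden handle 100 long (its x) x 16 wide (y) x 18 mm high (z), and a stiff steel blade, 22 wide x 2 mm thick, that runs from the handle's +x end to the tip. Origin: centre of the handle's underside; the centre of mass lies about 20 mm ahead of it (+x). z points up as it lies
- knife_tip (a point): middle of the blade's tip: 130 mm ahead (+x) of the knife's origin, 9 mm above the handle's underside
- slab: flat dark grey slate slab fixed to the bench, 220 (x) x 110 (y) x 8 mm high; the knife lies on it at the start. Origin: centre of its underside
- shelf: low grey shelf fixed to the bench, board 150 deep (x) x 300 long (y), its upper face 75 mm above the bench, edged front and back by metal lips 6 mm high at x = -72 and +72 mm. A dark strip 46 mm wide runs along y down the middle (x = 0) of the board. Origin: under the centre, at bench level
- jar1: squat white sample jar with a flat cap, 42 mm across, 44 mm high, 60 to 130 g; at first in the case. Origin: centre of its underside. Three to five jars are present, the others absent (None)
- jar2: squat white sample jar with a flat cap, 42 mm across, 44 mm high, 60 to 130 g; at first in the case. Origin: centre of its underside. Three to five jars are present, the others absent (None)
- jar3: squat white sample jar with a flat cap, 42 mm across, 44 mm high, 60 to 130 g; at first in the case. Origin: centre of its underside. Three to five jars are present, the others absent (None)
- jar4: squat white sample jar with a flat cap, 42 mm across, 44 mm high, 60 to 130 g; at first in the case. Origin: centre of its underside. Three to five jars are present, the others absent (None)
- jar5: squat white sample jar with a flat cap, 42 mm across, 44 mm high, 60 to 130 g; at first in the case. Origin: centre of its underside. Three to five jars are present, the others absent (None)
- bowl1: bystander, to be left alone: small white bowl, 100 mm across, 45 high
- bowl2: bystander, to be left alone: plaster-white bowl, 110 mm across, 50 high
- pot: bystander, to be left alone: white pot, 110 mm across, 110 high
- brush: bystander, to be left alone: wooden brush lying on the bench between slab and robot
- tiles: bystander, to be left alone: small stack of red-brown tiles, 60 x 60 x 30 mm

How it is judged:
By the outcome, as a careful person would: the job done as asked, in the order asked, and still so for the second after the job is handed in, with the robot touching nothing.
Of jar1, jar2, jar3, jar4, jar5 only 3 to 5 are there at a start; the rules pass over those that are not, and their reading is None.
At some moment in a run one of knife, jar1, jar2, jar3, jar4, jar5 may be knocked a few centimetres aside while the robot is not near it.
Once in a run the grip may slacken for a moment while it holds something.
It also fails if it takes over 210 s, if anything falls off the work surface, if the arm or the gripper's body presses on something with over 40 N, if the wrist force passes 120 N, or if a joint passes its speed limit or range.

## Working session

There is one attempt and no reset: what is moved stays moved. The work goes in short steps, Python scripts to look and compute and a tool call to move; the robot and the scene stay as the last step left them, time stands still between calls to the robot, and variables do not carry over. Pictures are saved under pics/ and viewed, at most 17 in all, crops included, and the job is handed in when it is done.

Besides the shell and the picture viewer there is one more tool, called in YAML: its name, and indented under it one key for each argument. send_rows: Moves the arm, as the interface text tells. Its arguments: {"type":"object","properties":{"commands":{"type":"array","items":{"type":"number"}},"jaw":{"type":"number"},"grip_force":{"type":"number"}},"required":["commands"]}

```bash
ls; mkdir -p pics; python3 - <<'E'
from rig import monitor, vision, order, robot
import cv2,numpy as np
for n in("scene","top"):
    cv2.imwrite(f"pics/{n}0.png",vision.capture(n)); c=vision.get_calibration(n); print(n,{k:np.round(v,4).tolist() if not isinstance(v,str) else v for k,v in c.items()})
o=monitor.get_obs();print(o)
E
```

```text
pics
scene {'camera_matrix': [[624.1336, 0.0, 315.4949], [0.0, 624.1336, 240.8949], [0.0, 0.0, 1.0]], 'world_to_cam': [[-0.8851, 0.4651, -0.0153, 0.4994], [-0.3466, -0.6371, 0.6884, 0.1953], [0.3104, 0.6147, 0.7251, -1.7069], [0.0, 0.0, 0.0, 1.0]]}
top {'camera_matrix': [[569.2927, 0.0, 317.6915], [0.0, 569.2927, 242.0817], [0.0, 0.0, 1.0]], 'world_to_cam': [[-0.0188, -0.9998, 0.0015, 0.0609], [0.9926, -0.0184, 0.1202, -0.6095], [-0.1201, 0.0038, 0.9928, -1.1664], [0.0, 0.0, 0.0, 1.0]]}
{'t': 0.1, 'joints': array([ 1.07258675e+00,  3.13350052e-01,  1.49834758e+00, -1.60145312e-05,
        1.33098031e+00, -2.23384072e-01]), 'qvel': array([-0.00033171, -0.00186176, -0.00242763, -0.00124919, -0.00154075,
       -0.00042047]), 'joint_efforts': array([ 2.88222218e-03, -4.02804387e+01, -2.52647710e+01,  6.95872516e-02,
        3.41173389e-02, -6.54852283e-05]), 'ee_pos': array([0.14236305, 0.5050775 , 0.21154592]), 'tool_rot': array([[-9.62473545e-01,  2.71375055e-01, -5.04945821e-04],
       [ 2.71375431e-01,  9.62473092e-01, -9.60797750e-04],
       [ 2.25260223e-04, -1.06177231e-03, -9.99999411e-01]]), 'wrist_force': array([ 0.09325822, -0.18285702,  0.48520957]), 'torque': array([-0.0023352 ,  0.03155891, -0.02128954]), 'grip_force': 0.0, 'finger_gap': 0.08823889138645409}
```

View pics/scene0.png

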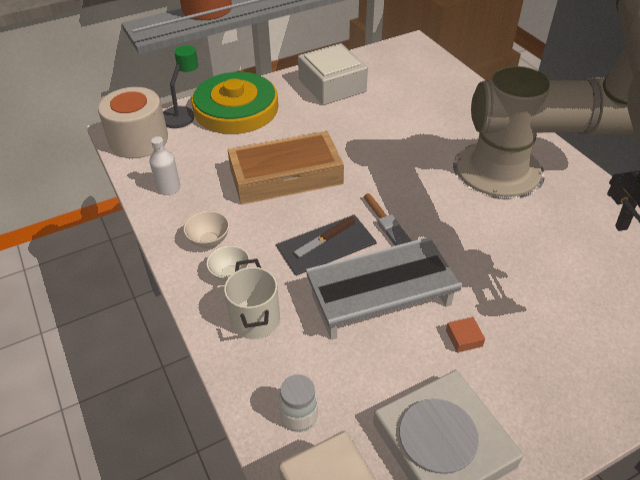

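View pics/top0.png

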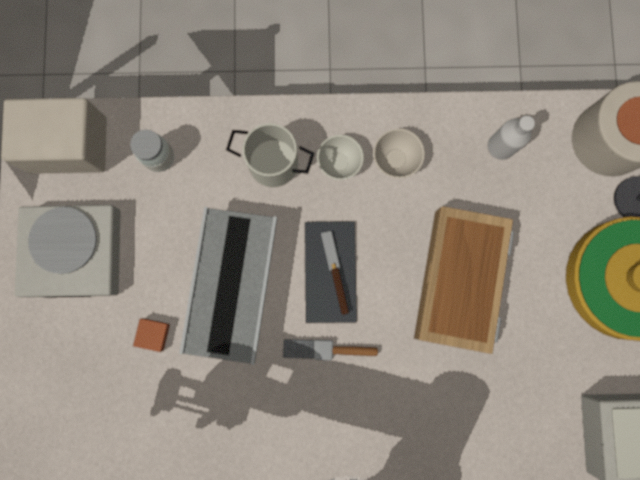

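The scene view shows the notch at about (290,177), on the case side facing the slab (+y). The knife is on the slab with its tip up-left in the top view, around (327,235), and the shelf is at (230,285).

```bash
cat > h.py <<'E'
from rig import monitor, vision, order, robot
import cv2,numpy as np
def proj(n,P):
    c=vision.get_calibration(n);K=np.array(c["camera_matrix"]);T=np.array(c["world_to_cam"])
    p=T[:3,:3]@np.array(P,float)+T[:3,3]; q=K@np.array([p[0],-p[1],-p[2]]); return q[:2]/q[2]
def unproj(n,uv,z):
    c=vision.get_calibration(n);K=np.array(c["camera_matrix"]);T=np.array(c["world_to_cam"])
    d=np.linalg.inv(K)@[uv[0],uv[1],1];d=T[:3,:3].T@(d*[1,-1,-1]);o=-T[:3,:3].T@T[:3,3]
    return o+d*(z-o[2])/d[2]
def crop(n,box,s,f,im=None):
    im=vision.capture(n) if im is None else im
    x0,y0,x1,y1=box
    cv2.imwrite("pics/"+f,cv2.resize(im[y0:y1,x0:x1],None,fx=s,fy=s,interpolation=cv2.INTER_CUBIC))
E
python3 - <<'E'
from h import *
im=cv2.imread("pics/top0.png")
crop("top",(290,200,520,360),3.4,"c1.png",im)
crop("top",(170,200,290,370),3.4,"c2.png",im)
E
```

```text
(no output)
```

View pics/c1.png

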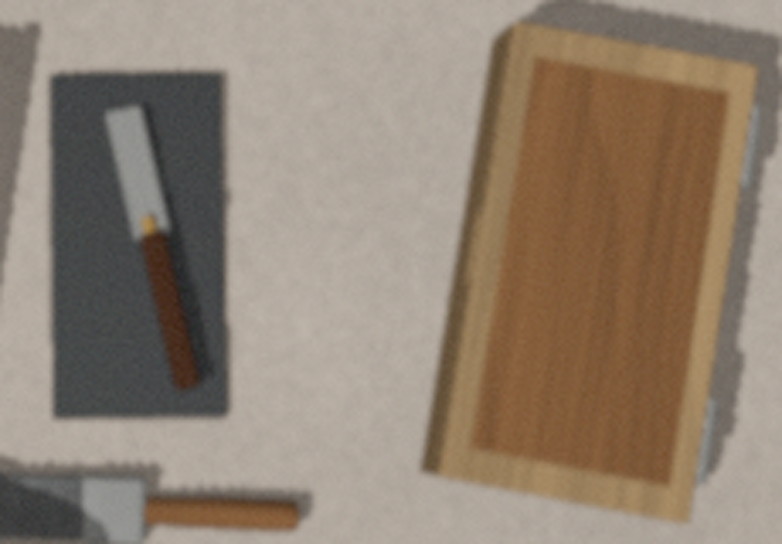

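View pics/c2.png

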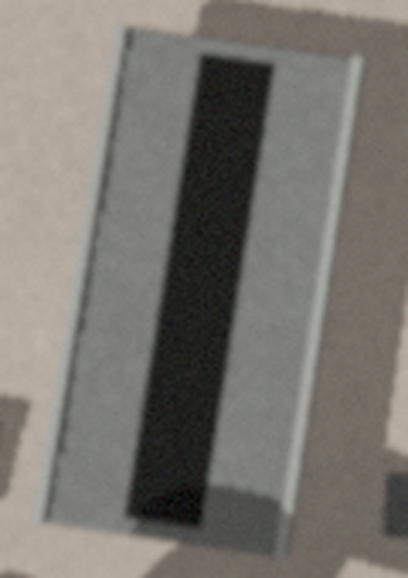

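```bash
python3 - <<'E'
from h import *
def f(L,o,z):
    return np.array([unproj("top",(o[0]+(u+.5)/3.4-.5,o[1]+(v+.5)/3.4-.5),z) for u,v in L])*1000
np.set_printoptions(precision=1,suppress=True)
c=f([(511,24),(757,66),(690,521),(437,473)],(290,200),.0705)
print("case",c,c.mean(0),"sides",[np.linalg.norm(c[i]-c[i-1]) for i in range(4)])
d=(c[1]+c[2]-c[0]-c[3]);print("case +x yaw",np.degrees(np.arctan2(d[1],d[0])));d=c[0]+c[1]-c[2]-c[3];print("long yaw",np.degrees(np.arctan2(d[1],d[0])))
s=f([(52,74),(223,72),(228,415),(55,417)],(290,200),.008);print("slab",s,s.mean(0))
k=f([(153,235),(188,387)],(290,200),.026);t=f([(124,109)],(290,200),.017);print("handle",k,np.linalg.norm(k[0]-k[1]),"tip",t)
d=t[0]-k[1];print("knife yaw",np.degrees(np.arctan2(d[1],d[0])),np.linalg.norm(d[:2]))
m=f([(203,56),(274,65),(200,524),(128,515)],(170,200),.075);print("strip",m,m.mean(0));d=m[0]+m[1]-m[2]-m[3];print(np.degrees(np.arctan2(d[1],d[0])))
L=f([(124,30),(360,55),(285,557),(43,522)],(170,200),.075);print("shelf",L,L.mean(0));d=L[0]+L[1]-L[2]-L[3];print(np.degrees(np.arctan2(d[1],d[0])))
E
```

```text
case [[ 675.5 -204.7   70.5]
 [ 646.9 -353.    70.5]
 [ 375.9 -297.1   70.5]
 [ 406.7 -148.9   70.5]] [ 526.2 -250.9   70.5] sides [np.float64(274.5261535280467), np.float64(151.00475211997826), np.float64(276.6192410866912), np.float64(151.4192855141163)]
case +x yaw -101.3272524279627
long yaw -11.690916370631072
slab [[659.8  76.3   8. ]
 [659.  -33.1   8. ]
 [441.8 -30.4   8. ]
 [442.6  77.9   8. ]] [550.8  22.7   8. ]
handle [[554.2  14.6  26. ]
 [459.7  -4.9  26. ]] 96.43775526492216 tip [[635.1  30.9  17. ]]
knife yaw 11.540316551377899 178.95927494877262
strip [[663.1 230.3  75. ]
 [656.7 187.4  75. ]
 [384.5 232.1  75. ]
 [390.5 274.4  75. ]] [523.7 231.1  75. ]
-9.258541425102054
shelf [[679.9 278.1  75. ]
 [661.9 135.4  75. ]
 [364.5 182.3  75. ]
 [387.4 324.3  75. ]] [523.4 230.   75. ]
-8.967140581056794
```

send_rows:
  commands: [31,-39,0,0,0,0.095,62,-78,0,0,0,0.19,93,-117,0,0,0,0.285,124,-156,0,0,0,0.38,155,-195,0,0,0,0.476]
  jaw: -0.2

```text
t: 0.6
ee_pos: [0.2981, 0.3086, 0.2119]
tool_rot: [[-0.979, -0.204, -0.0], [-0.204, 0.979, -0.0], [0.0, -0.0, -1.0]]
wrist_force: [0.8, 1.1, -0.5]
finger_gap: 0.0505
grip_force: 0.0
```

send_rows:
  commands: [30,-37,0,0,0,0,60,-74,0,0,0,0,90,-111,0,0,0,0,120,-148,0,0,0,0,150,-185,0,0,0,0]

```text
t: 1.1
ee_pos: [0.4483, 0.1235, 0.2119]
tool_rot: [[-0.98, -0.2, -0.0], [-0.2, 0.98, 0.0], [0.0, 0.0, -1.0]]
wrist_force: [0.5, 1.5, 0.3]
finger_gap: 0.0352
grip_force: 0.0
```

send_rows:
  commands: [30,-37,-20,0,0,0,60,-74,-40,0,0,0,91,-114,-80,0,0,0,91,-114,-120,0,0,0,91,-114,-120,0,0,0]

```text
t: 1.6
ee_pos: [0.5359, 0.0104, 0.0867]
tool_rot: [[-0.98, -0.197, -0.01], [-0.198, 0.98, 0.002], [0.01, 0.004, -1.0]]
wrist_force: [-0.6, 0.4, 1.0]
finger_gap: 0.0352
grip_force: 0.0
```

```bash
python3 - <<'E'
from h import *
crop("top",(280,190,380,350),3.4,"c3.png")
o=monitor.get_obs();print(o["ee_pos"],o["tool_rot"].round(3),o["finger_gap"],o["joints"].round(2))
E
```

```text
[0.53688889 0.01123452 0.0897689 ] [[-0.98  -0.199 -0.006]
 [-0.199  0.98   0.001]
 [ 0.006  0.003 -1.   ]] 0.03569134015939363 [-0.2   0.47  1.61  0.    1.07 -1.97]
```

View pics/c3.png

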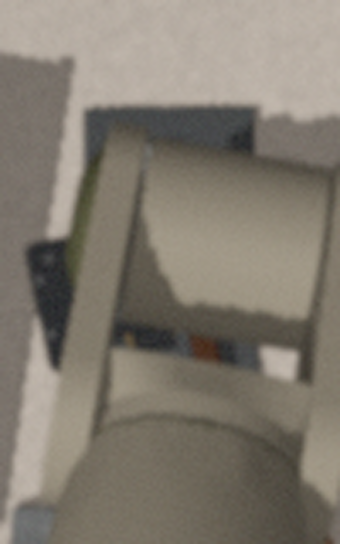

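The arm covers most of the knife. The visible handle patch at crop (205,345) is where it was before, so I descend.

send_rows:
  commands: [1,0,-40,0,0,0,1,0,-65,0,0,0,1,0,-79,0,0,0,1,0,-79,0,0,0,1,0,-79,0,0,0]

```text
t: 2.15
ee_pos: [0.5404, 0.0116, 0.015]
tool_rot: [[-0.98, -0.201, 0.003], [-0.201, 0.98, -0.001], [-0.002, -0.001, -1.0]]
wrist_force: [1.1, 0.2, -0.1]
finger_gap: 0.035
grip_force: 0.0
```

send_rows:
  commands: [0,0,0,0,0,0,0,0,0,0,0,0,0,0,0,0,0,0,0,0,0,0,0,0,0,0,0,0,0,0]
  jaw: -1
  grip_force: 60

```text
t: 2.65
ee_pos: [0.5395, 0.0113, 0.0131]
tool_rot: [[-0.98, -0.2, 0.0], [-0.2, 0.98, -0.0], [-0.0, -0.0, -1.0]]
wrist_force: [-0.7, -0.0, -0.5]
finger_gap: 0.0003
grip_force: 0.0
```

The grip closed on nothing, so the knife isn't where I measured it. I'll go up and look.

send_rows:
  commands: [0,0,0,0,0,0,0,0,0,0,0,0,0,0,50,0,0,0,0,0,100,0,0,0,-50,0,140,0,0,0]
  jaw: 0

```text
t: 3.15
ee_pos: [0.5032, 0.0107, 0.1477]
tool_rot: [[-0.98, -0.2, 0.006], [-0.2, 0.98, -0.001], [-0.006, -0.003, -1.0]]
wrist_force: [0.7, 0.0, -0.2]
finger_gap: 0.0383
grip_force: 0.0
```

send_rows:
  commands: [0,-45,0,0,0,0,0,-90,0,0,0,0,0,-135,0,0,0,0,0,-180,0,0,0,0,0,-180,0,0,0,0]

```text
t: 3.65
ee_pos: [0.5001, -0.1731, 0.1441]
tool_rot: [[-0.981, -0.195, 0.0], [-0.195, 0.981, -0.001], [-0.0, -0.001, -1.0]]
wrist_force: [-0.1, 0.5, -0.6]
finger_gap: 0.0442
grip_force: 0.0
```

```bash
python3 - <<'E'
from h import *
crop("top",(280,190,400,360),3.4,"c4.png")
E
```

```text
(no output)
```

View pics/c4.png

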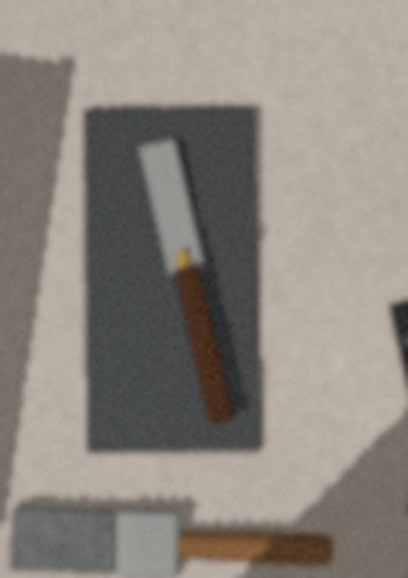

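The picture shows the knife unmoved: tip at (326.5,232), handle front at (335,269). I'll cross-check with the scene camera.

```bash
python3 - <<'E'
from h import *
for P in [(.635,.031,.017),(.554,.0146,.026),(.4597,-.0049,.026)]: print(proj("scene",P))
for P in [(.6755,-.2047,.0705),(.4067,-.1489,.0705),(.6631,.2303,.075),(.3845,.2321,.075)]: print(proj("scene",P))
o=monitor.get_obs();print(o["ee_pos"],proj("top",o["ee_pos"]),proj("scene",o["ee_pos"]),[k for k in dir(robot) if k[0]!='_'],robot.grip_depth)
im=vision.capture("scene");cv2.imwrite("pics/s1.png",im)
crop("scene",(220,130,420,270),4,"c5.png",im)
E
```

```text
[295.00226835 254.75814212]
[321.86927789 235.97262959]
[351.69047685 217.91887902]
[238.13656943 185.25845159]
[342.08208452 164.75671091]
[324.2896175  302.88486317]
[434.81760846 256.24316651]
[ 0.50008529 -0.17059413  0.14396722] [434.42593569 290.74844667] [305.51407244 148.49622736] ['MotionError', 'grip_depth'] 0.0187
```

View pics/c5.png

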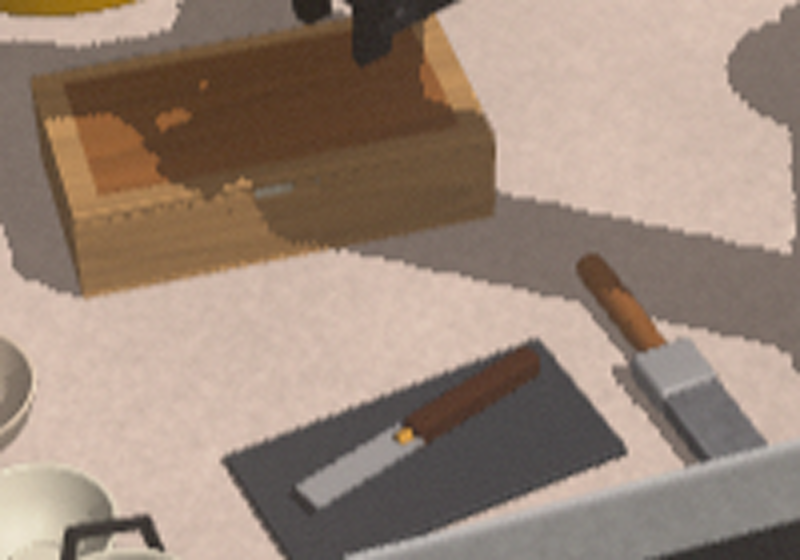

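send_rows:
  commands: [0,30,-40,0,0,0,0,60,-40,0,0,0,0,60,-40,0,0,0,0,60,-40,0,0,0,0,60,-40,0,0,0]
  jaw: -1

```text
t: 4.25
ee_pos: [0.5008, -0.1088, 0.1048]
tool_rot: [[-0.98, -0.2, 0.001], [-0.2, 0.98, -0.001], [-0.001, -0.001, -1.0]]
wrist_force: [-1.1, 0.5, 1.0]
finger_gap: 0.006
grip_force: 0.0
```

```bash
python3 - <<'E'
from h import *
o=monitor.get_obs();p=o["ee_pos"];q=proj("scene",p);print(p,q,o["finger_gap"])
b=cv2.imread("pics/s1.png"); a=vision.capture("scene")
def m(im,q):
    x,y=int(q[0])-50,int(q[1])-60
    t=cv2.resize(im[y:y+90,x:x+100],None,fx=4,fy=4,interpolation=cv2.INTER_CUBIC)
    c=((q-[x,y])+.5)*4; cv2.drawMarker(t,(int(c[0]),int(c[1])),(0,0,255),0,14,1); return t
t=o["tool_rot"]
cv2.imwrite("pics/c6.png",np.hstack([m(b,proj("scene",[.50008,-.17059,.14397])),m(a,q)]))
E
```

```text
[ 0.50080358 -0.10877929  0.10477761] [317.07003243 174.8652577 ] 0.006029756906644932
```

View pics/c6.png

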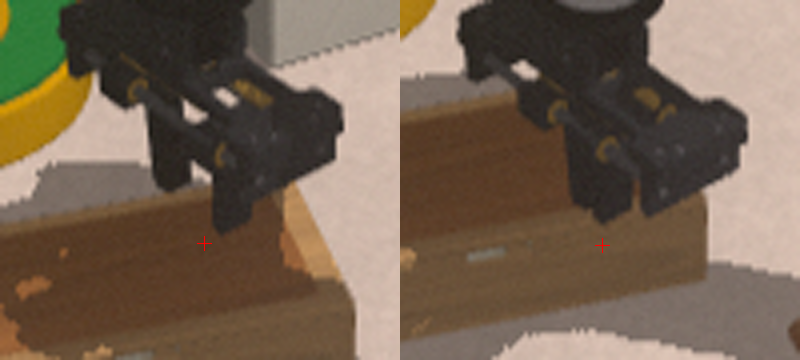

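The shut fingertips appear about 6–7 px above the projected TCP, so the fingers may be roughly 20 mm higher than reported. I'll check by touching the bare slab.

send_rows:
  commands: [-5,45,0,0,0,0,-10,90,0,0,0,0,-10,135,0,0,0,0,-10,165,-25,0,0,0,-10,165,-60,0,0,0]

```text
t: 4.8
ee_pos: [0.4916, 0.0587, 0.0451]
tool_rot: [[-0.979, -0.203, 0.005], [-0.203, 0.979, -0.0], [-0.005, -0.001, -1.0]]
wrist_force: [0.5, -0.9, -1.4]
finger_gap: 0.0005
grip_force: 0.0
```

send_rows:
  commands: [0,0,-20,0,0,0,0,0,-23,0,0,0,0,0,-26,0,0,0,0,0,-28,0,0,0,0,0,-28,0,0,0]

```text
t: 5.3
ee_pos: [0.491, 0.056, 0.017]
tool_rot: [[-0.98, -0.199, 0.001], [-0.199, 0.98, -0.0], [-0.001, -0.0, -1.0]]
wrist_force: [0.5, 0.9, -0.0]
finger_gap: 0.0005
grip_force: 0.0
```

send_rows:
  commands: [0,0,-2,0,0,0,0,0,-4,0,0,0,0,0,-6,0,0,0,0,0,-8,0,0,0,0,0,-8,0,0,0]

```text
t: 5.8
ee_pos: [0.4903, 0.0563, 0.008]
tool_rot: [[-0.98, -0.2, -0.001], [-0.2, 0.98, 0.0], [0.0, 0.0, -1.0]]
wrist_force: [-0.7, 0.0, 0.3]
finger_gap: 0.0003
grip_force: 0.0
```

```bash
python3 - <<'E'
from h import *
o=monitor.get_obs();p=o["ee_pos"];print(p,o["wrist_force"])
im=vision.capture("top");a=vision.capture("scene")
cv2.imwrite("pics/s2.png",a);cv2.imwrite("pics/t2.png",im)
q=proj("scene",p);print(q)
x,y=int(q[0])-60,int(q[1])-60
t=cv2.resize(a[y:y+100,x:x+110],None,fx=5,fy=5,interpolation=cv2.INTER_CUBIC);c=((q-[x,y])+.5)*5;cv2.drawMarker(t,(int(c[0]),int(c[1])),(0,0,255),0,14,1)
cv2.imwrite("pics/c7.png",t);print(x,y)
E
```

```text
[0.49026278 0.05632202 0.0079815 ] [-0.74909814  0.04576682  0.29841503]
[353.20354239 242.95821128]
293 182
```

View pics/c7.png

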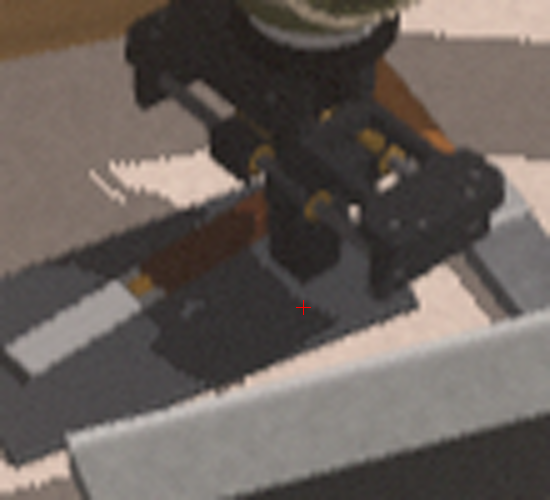

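send_rows:
  commands: [0,0,-2,0,0,0,0,0,-3,0,0,0,0,0,-4,0,0,0,0,0,-5,0,0,0,0,0,-5,0,0,0]

```text
t: 6.4
ee_pos: [0.4903, 0.0563, 0.0031]
tool_rot: [[-0.98, -0.2, -0.0], [-0.2, 0.98, 0.0], [0.0, 0.0, -1.0]]
wrist_force: [-0.2, 0.4, 0.2]
finger_gap: 0.0004
grip_force: 0.0
```

send_rows:
  commands: [0,0,-1,0,0,0,0,0,-2,0,0,0,0,0,-3,0,0,0,0,0,-4,0,0,0,0,0,-4,0,0,0]

```text
t: 6.9
ee_pos: [0.4904, 0.0563, -0.0009]
tool_rot: [[-0.98, -0.2, -0.0], [-0.2, 0.98, 0.0], [0.0, 0.0, -1.0]]
wrist_force: [-0.1, 0.7, 0.1]
finger_gap: 0.0001
grip_force: 0.0
```

send_rows:
  commands: [0,0,-1,0,0,0,0,0,-2,0,0,0,0,0,-3,0,0,0,0,0,-3,0,0,0]

```text
t: 7.3
ee_pos: [0.4903, 0.0563, -0.0039]
tool_rot: [[-0.98, -0.2, -0.0], [-0.2, 0.98, 0.0], [0.0, 0.0, -1.0]]
wrist_force: [-0.2, 0.0, 0.5]
finger_gap: 0.0005
grip_force: 0.0
```

send_rows:
  commands: [0,0,-1,0,0,0,0,0,-2,0,0,0,0,0,-3,0,0,0,0,0,-3,0,0,0]

```text
t: 7.7
ee_pos: [0.4904, 0.0563, -0.0069]
tool_rot: [[-0.98, -0.2, -0.0], [-0.2, 0.98, 0.0], [0.0, 0.0, -1.0]]
wrist_force: [-0.5, 0.0, -0.1]
finger_gap: 0.0003
grip_force: 0.0
```

send_rows:
  commands: [0,0,-1,0,0,0,0,0,-2,0,0,0,0,0,-2,0,0,0]

```text
t: 8.0
ee_pos: [0.4904, 0.0563, -0.0089]
tool_rot: [[-0.98, -0.2, -0.0], [-0.2, 0.98, 0.0], [0.0, 0.0, -1.0]]
wrist_force: [0.0, -0.4, 0.5]
finger_gap: 0.0005
grip_force: 0.0
```

send_rows:
  commands: [0,0,-1,0,0,0,0,0,-1,0,0,0,0,0,-2,0,0,0,0,0,-2,0,0,0]

```text
t: 8.4
ee_pos: [0.4904, 0.0563, -0.0108]
tool_rot: [[-0.98, -0.2, -0.0], [-0.2, 0.98, 0.0], [0.0, 0.0, -1.0]]
wrist_force: [0.0, -0.1, 0.9]
finger_gap: 0.0004
grip_force: 0.0
```

send_rows:
  commands: [0,0,-1,0,0,0,0,0,-1,0,0,0]

```text
t: 8.6
ee_pos: [0.4904, 0.0563, -0.0119]
tool_rot: [[-0.98, -0.2, -0.0], [-0.2, 0.98, 0.0], [0.0, 0.0, -1.0]]
wrist_force: [-0.0, 0.7, 0.5]
finger_gap: 0.0008
grip_force: 0.0
```

send_rows:
  commands: [0,0,-1,0,0,0,0,0,-1,0,0,0]

```text
t: 8.8
ee_pos: [0.4904, 0.0563, -0.0129]
tool_rot: [[-0.98, -0.2, -0.0], [-0.2, 0.98, 0.0], [0.0, 0.0, -1.0]]
wrist_force: [0.2, 0.3, 0.9]
finger_gap: 0.0002
grip_force: 0.0
```

send_rows:
  commands: [0,0,-1,0,0,0,0,0,-1,0,0,0,0,0,-2,0,0,0,0,0,-2,0,0,0]

```text
t: 9.2
ee_pos: [0.4904, 0.0563, -0.0149]
tool_rot: [[-0.98, -0.2, -0.0], [-0.2, 0.98, -0.0], [0.0, 0.0, -1.0]]
wrist_force: [0.3, 1.0, -0.5]
finger_gap: 0.0004
grip_force: 0.0
```

send_rows:
  commands: [0,0,-1,0,0,0,0,0,-1,0,0,0,0,0,-2,0,0,0,0,0,-2,0,0,0]

```text
t: 9.6
ee_pos: [0.4903, 0.0563, -0.0169]
tool_rot: [[-0.98, -0.2, -0.0], [-0.2, 0.98, 0.0], [0.0, 0.0, -1.0]]
wrist_force: [0.2, -0.3, 0.3]
finger_gap: 0.0004
grip_force: 0.0
```

```bash
python3 - <<'E'
from h import *
o=monitor.get_obs();p=o["ee_pos"];print(p,o["wrist_force"])
im=vision.capture("top");a=vision.capture("scene")
t=cv2.resize(a[182:282,293:393],None,fx=4,fy=4,interpolation=cv2.INTER_CUBIC)
u=cv2.resize(im[220:320,280:380],None,fx=4,fy=4,interpolation=cv2.INTER_CUBIC)
for T,n,o0 in((t,"scene",(293,182)),(u,"top",(280,220))):
    c=(proj(n,p)-o0+.5)*4;cv2.drawMarker(T,(int(c[0]),int(c[1])),(0,0,255),0,14,1)
cv2.imwrite("pics/c8.png",np.hstack([t,u]))
E
```

```text
[ 0.49032911  0.05631683 -0.01686166] [ 0.18094281 -0.26892577  0.33936113]
```

View pics/c8.png

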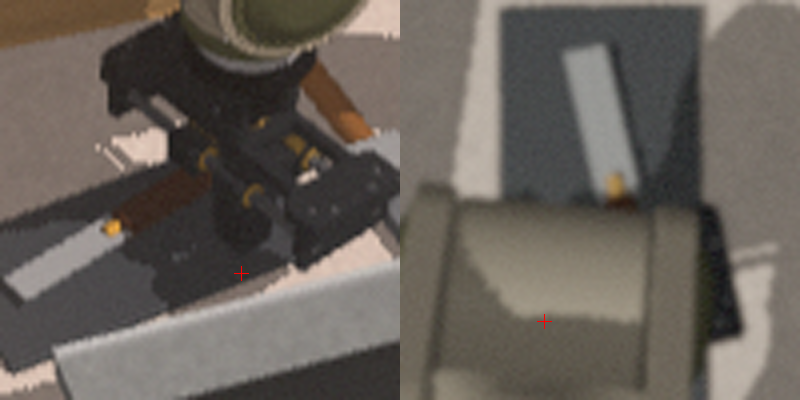

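send_rows:
  commands: [0,0,-1,0,0,0,0,0,-1,0,0,0]

```text
t: 9.9
ee_pos: [0.4904, 0.0563, -0.0178]
tool_rot: [[-0.98, -0.2, -0.0], [-0.2, 0.98, -0.0], [0.0, 0.0, -1.0]]
wrist_force: [1.2, -0.2, -0.5]
finger_gap: 0.0002
grip_force: 0.0
```

send_rows:
  commands: [0,0,-1,0,0,0,0,0,-1,0,0,0]

```text
t: 10.1
ee_pos: [0.4905, 0.0563, -0.0183]
tool_rot: [[-0.98, -0.2, 0.0], [-0.2, 0.98, -0.0], [-0.0, -0.0, -1.0]]
wrist_force: [-2.8, 0.9, 7.3]
finger_gap: 0.0004
grip_force: 3.5
```

send_rows:
  commands: [0,0,-1,0,0,0,0,0,-1,0,0,0]

```text
t: 10.3
ee_pos: [0.4905, 0.0563, -0.0183]
tool_rot: [[-0.98, -0.2, 0.0], [-0.2, 0.98, -0.0], [-0.0, -0.0, -1.0]]
wrist_force: [-7.7, -0.4, 20.1]
finger_gap: 0.0001
grip_force: 10.3
```

send_rows:
  commands: [0,0,-1,0,0,0,0,0,-1,0,0,0]

```text
t: 10.5
ee_pos: [0.4906, 0.0563, -0.0184]
tool_rot: [[-0.98, -0.2, 0.0], [-0.2, 0.98, -0.0], [-0.0, -0.0, -1.0]]
wrist_force: [-12.6, 1.6, 33.7]
finger_gap: 0.0007
grip_force: 17.1
```

The shut tips touch the slab (true z = 8) at a reported z of -18. True tip height is therefore reported z plus 26 mm, which explains the missed grasp.

send_rows:
  commands: [0,0,40,0,0,0,0,0,75,0,0,0,25,-22,75,0,0,0,49,-45,75,0,0,0,49,-45,75,0,0,0]
  jaw: -0.2

```text
t: 11.0
ee_pos: [0.5416, 0.009, 0.0545]
tool_rot: [[-0.98, -0.198, 0.002], [-0.198, 0.98, -0.001], [-0.002, -0.001, -1.0]]
wrist_force: [-0.6, 1.8, 0.3]
finger_gap: 0.0353
grip_force: 0.0
```

send_rows:
  commands: [0,0,-30,0,0,0,0,0,-50,0,0,0,0,0,-68,0,0,0,0,0,-68,0,0,0,0,0,-68,0,0,0]

```text
t: 11.5
ee_pos: [0.5392, 0.0117, -0.0134]
tool_rot: [[-0.98, -0.2, -0.0], [-0.2, 0.98, 0.0], [0.0, 0.0, -1.0]]
wrist_force: [0.4, 0.3, 0.9]
finger_gap: 0.0357
grip_force: 0.0
```

send_rows:
  commands: [0,0,0,0,0,0,0,0,0,0,0,0,0,0,0,0,0,0,0,0,0,0,0,0,0,0,0,0,0,0]
  jaw: -1
  grip_force: 60

```text
t: 12.0
ee_pos: [0.5398, 0.0113, -0.013]
tool_rot: [[-0.98, -0.2, 0.001], [-0.2, 0.98, -0.0], [-0.001, -0.0, -1.0]]
wrist_force: [-0.9, 0.2, 6.5]
finger_gap: 0.0154
grip_force: 60.0
```

send_rows:
  commands: [0,0,20,0,0,0,0,0,60,0,0,0,0,0,100,0,0,-0.14,0,0,100,0,0,-0.28,0,0,100,0,0,-0.42]

```text
t: 12.5
ee_pos: [0.5399, 0.0112, 0.0875]
tool_rot: [[-0.975, 0.223, 0.002], [0.223, 0.975, -0.001], [-0.002, -0.0, -1.0]]
wrist_force: [0.1, -0.3, -1.8]
finger_gap: 0.0154
grip_force: 60.0
```

send_rows:
  commands: [0,-5,0,0,0,-0.14,0,-10,0,0,0,-0.28,5,-15,0,0,0,-0.42,10,-20,0,0,0,-0.56,15,-25,0,0,0,-0.7]

```text
t: 13.0
ee_pos: [0.5545, -0.0139, 0.0862]
tool_rot: [[-0.602, 0.798, -0.0], [0.798, 0.602, -0.0], [0.0, -0.0, -1.0]]
wrist_force: [0.2, 0.5, -1.1]
finger_gap: 0.0155
grip_force: 60.0
```

send_rows:
  commands: [0,-5,0,0,0,-0.14,5,-10,0,0,0,-0.28,10,-15,0,0,0,-0.42,12,-22,0,0,0,-0.56,14,-28,0,0,0,-0.7]

```text
t: 13.5
ee_pos: [0.5684, -0.042, 0.0861]
tool_rot: [[0.054, 0.999, -0.0], [0.999, -0.054, -0.0], [-0.0, -0.0, -1.0]]
wrist_force: [0.5, -0.1, -0.7]
finger_gap: 0.0155
grip_force: 60.0
```

send_rows:
  commands: [0,0,0,0,0,-0.14,0,0,0,0,0,-0.152,0,0,0,0,0,-0.152,0,0,0,0,0,-0.152]

```text
t: 13.9
ee_pos: [0.5684, -0.0416, 0.0862]
tool_rot: [[0.196, 0.981, -0.0], [0.981, -0.196, -0.0], [-0.0, -0.0, -1.0]]
wrist_force: [-0.1, 0.0, 0.1]
finger_gap: 0.0151
grip_force: 60.0
```

```bash
python3 - <<'E'
from h import *
o=monitor.get_obs();p=o["ee_pos"];print(p,o["tool_rot"].round(3),o["finger_gap"])
im=vision.capture("top");a=vision.capture("scene")
cv2.imwrite("pics/t3.png",im);cv2.imwrite("pics/s3.png",a)
tip=p+[-.199*.098,-.98*.098,.030];n=[.5411,-.1774,.057]
T=[]
for im_,c in((im,"top"),(a,"scene")):
    q=proj(c,tip);x,y=int(q[0])-45,int(q[1])-55
    t=cv2.resize(im_[y:y+110,x:x+80],None,fx=5,fy=5,interpolation=cv2.INTER_CUBIC);print(c,x,y)
    for P,k in((tip,(0,0,255)),(n,(255,0,0))):
        d=(proj(c,P)-[x,y]+.5)*5;cv2.drawMarker(t,(int(d[0]),int(d[1])),k,0,12,1)
    T.append(t)
cv2.imwrite("pics/c9.png",np.hstack(T))
E
```

```text
[ 0.56835622 -0.0415665   0.08624144] [[ 0.196  0.981 -0.   ]
 [ 0.981 -0.196 -0.   ]
 [-0.    -0.    -1.   ]] 0.015135036105846747
top 368 211
scene 249 115
```

View pics/c9.png

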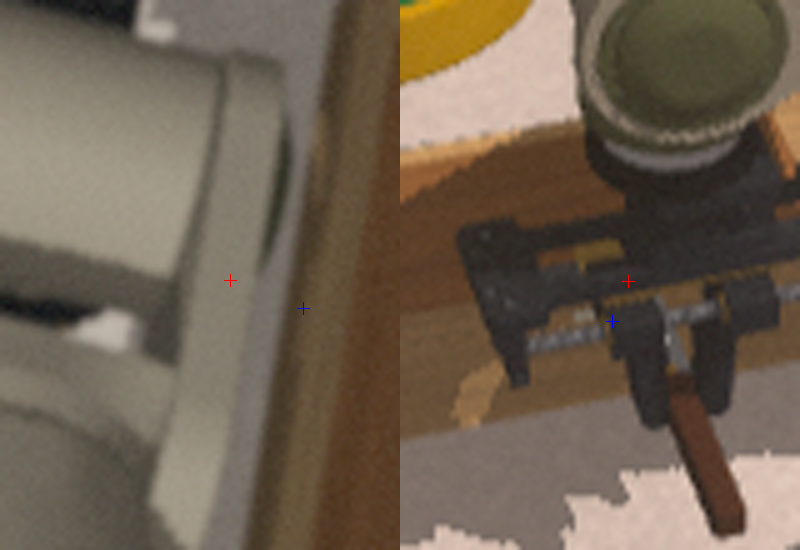

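The blade tip is hidden in both views. The handle in the scene crop runs from about (690,385) to (730,520), so I compare that with the prediction.

```bash
python3 - <<'E'
from h import *
p=np.array([.56836,-.04157,.08624]);a=np.array([-.196,-.981,0]);b=np.array([.981,-.196,0])
for s in(-.082,-.0,.018):
  for h in (.021,.039):
    print(s,h,[((proj("scene",p+a*s+b*w+[0,0,h])-[249,115]+.5)*5+[400,0]).round(0).tolist() for w in(-.008,.008)])
E
```

```text
-0.082 0.021 [[748.0, 537.0], [715.0, 544.0]]
-0.082 0.039 [[748.0, 508.0], [714.0, 516.0]]
-0.0 0.021 [[699.0, 420.0], [667.0, 427.0]]
-0.0 0.039 [[698.0, 392.0], [665.0, 399.0]]
0.018 0.021 [[689.0, 396.0], [656.0, 403.0]]
0.018 0.039 [[688.0, 368.0], [655.0, 374.0]]
```

send_rows:
  commands: [0,0,-20,0,0,0,0,0,-40,0,0,0,0,0,-59,0,0,0,0,0,-59,0,0,0,0,0,-59,0,0,0]

```text
t: 14.5
ee_pos: [0.5686, -0.0417, 0.0277]
tool_rot: [[0.198, 0.98, 0.0], [0.98, -0.198, -0.0], [-0.0, 0.0, -1.0]]
wrist_force: [1.6, 0.1, -0.3]
finger_gap: 0.0154
grip_force: 60.0
```

send_rows:
  commands: [-3,-15,0,0,0,0,-6,-30,0,0,0,0,-7,-36,0,0,0,0,-8,-40,0,0,0,0,-8,-42,0,0,0,0]

```text
t: 15.0
ee_pos: [0.5604, -0.0843, 0.0274]
tool_rot: [[0.199, 0.98, 0.0], [0.98, -0.199, -0.0], [0.0, 0.0, -1.0]]
wrist_force: [0.2, -0.1, 0.5]
finger_gap: 0.0155
grip_force: 60.0
```

send_rows:
  commands: [0,-2,0,0,0,0,-1,-4,0,0,0,0,-1,-6,0,0,0,0,-1,-6,0,0,0,0]

```text
t: 15.4
ee_pos: [0.5595, -0.0898, 0.0272]
tool_rot: [[0.199, 0.98, 0.0], [0.98, -0.199, -0.0], [-0.0, 0.0, -1.0]]
wrist_force: [0.4, 0.6, -1.1]
finger_gap: 0.0152
grip_force: 60.0
```

send_rows:
  commands: [-1,-4,0,0,0,0,-2,-8,0,0,0,0,-2,-8,0,0,0,0]

```text
t: 15.7
ee_pos: [0.5573, -0.0983, 0.0273]
tool_rot: [[0.199, 0.98, 0.0], [0.98, -0.199, -0.0], [-0.0, 0.0, -1.0]]
wrist_force: [-0.1, 0.2, -0.8]
finger_gap: 0.0151
grip_force: 60.0
```

send_rows:
  commands: [-1,-5,0,0,0,0,-2,-10,0,0,0,0,-2,-10,0,0,0,0]

```text
t: 16.0
ee_pos: [0.5553, -0.1084, 0.0273]
tool_rot: [[0.199, 0.98, 0.0], [0.98, -0.199, -0.0], [-0.0, 0.0, -1.0]]
wrist_force: [0.3, 0.4, -0.3]
finger_gap: 0.0151
grip_force: 60.0
```

send_rows:
  commands: [0,0,2,0,0,0,0,0,4,0,0,0,0,0,6,0,0,0,0,0,7,0,0,0,0,0,8,0,0,0]

```text
t: 16.5
ee_pos: [0.5553, -0.1076, 0.0352]
tool_rot: [[0.199, 0.98, -0.0], [0.98, -0.199, 0.0], [0.0, -0.0, -1.0]]
wrist_force: [0.0, -1.2, -3.1]
finger_gap: 0.0151
grip_force: 60.0
```

The lid is lifting (3 N down on the tool). Next I follow the arc with the tip.

send_rows:
  commands: [0,-1,8,0,0,0,0,-2,16,0,0,0,-1,-3,24,0,0,0,-1,-5,33,0,0,0,-2,-9,43,0,0,0]

```text
t: 17.0
ee_pos: [0.5534, -0.1166, 0.0792]
tool_rot: [[0.199, 0.98, 0.0], [0.98, -0.199, 0.0], [0.0, 0.0, -1.0]]
wrist_force: [0.6, 2.7, -2.6]
finger_gap: 0.0159
grip_force: 60.0
```

send_rows:
  commands: [-1,-6,11,0,0,0,-2,-12,23,0,0,0,-4,-20,33,0,0,0,-5,-28,42,0,0,0,-7,-36,49,0,0,0]

```text
t: 17.5
ee_pos: [0.5464, -0.1536, 0.1282]
tool_rot: [[0.199, 0.98, 0.001], [0.98, -0.199, -0.0], [-0.0, 0.001, -1.0]]
wrist_force: [1.0, 2.6, -1.7]
finger_gap: 0.0153
grip_force: 60.0
```

send_rows:
  commands: [-2,-10,7,0,0,0,-4,-21,13,0,0,0,-6,-31,18,0,0,0,-9,-43,22,0,0,0,-11,-54,25,0,0,0]

```text
t: 18.0
ee_pos: [0.5352, -0.2079, 0.1527]
tool_rot: [[0.199, 0.98, 0.0], [0.98, -0.199, -0.0], [-0.0, 0.0, -1.0]]
wrist_force: [0.0, 1.8, 0.5]
finger_gap: 0.0153
grip_force: 60.0
```

send_rows:
  commands: [-2,-8,1,0,0,0,-3,-16,1,0,0,0,-5,-23,1,0,0,0,-5,-27,1,0,0,0,-5,-27,1,0,0,0]

```text
t: 18.5
ee_pos: [0.5303, -0.2343, 0.153]
tool_rot: [[0.199, 0.98, -0.0], [0.98, -0.199, -0.0], [-0.0, -0.0, -1.0]]
wrist_force: [0.3, -1.6, -1.4]
finger_gap: 0.0154
grip_force: 60.0
```

send_rows:
  commands: [0,-2,0,0,0,0,-1,-4,0,0,0,0,-1,-4,0,0,0,0]

```text
t: 18.8
ee_pos: [0.5294, -0.2377, 0.1532]
tool_rot: [[0.198, 0.98, 0.0], [0.98, -0.198, -0.0], [-0.0, 0.0, -1.0]]
wrist_force: [-0.2, 1.7, 0.1]
finger_gap: 0.0155
grip_force: 60.0
```

send_rows:
  commands: [0,-2,0,0,0,0,-1,-4,0,0,0,0,-1,-4,0,0,0,0]

```text
t: 19.1
ee_pos: [0.5285, -0.2413, 0.1531]
tool_rot: [[0.199, 0.98, 0.0], [0.98, -0.199, 0.001], [0.001, -0.0, -1.0]]
wrist_force: [1.4, 4.4, -1.3]
finger_gap: 0.0155
grip_force: 60.0
```

send_rows:
  commands: [0,-2,0,0,0,0,0,-3,0,0,0,0,0,-3,0,0,0,0]

```text
t: 19.4
ee_pos: [0.5288, -0.2416, 0.1529]
tool_rot: [[0.198, 0.98, -0.0], [0.98, -0.198, 0.006], [0.006, -0.001, -1.0]]
wrist_force: [3.1, 16.6, 0.7]
finger_gap: 0.015
grip_force: 60.0
```

The lid hit its stop at 16.6 N without moving further. Now I retreat and return the knife.

send_rows:
  commands: [5,25,0,0,0,0,12,60,0,0,0,0,20,100,0,0,0,0,24,140,0,0,0,0.14,24,170,0,0,0,0.28]

```text
t: 19.9
ee_pos: [0.5526, -0.073, 0.1534]
tool_rot: [[-0.086, 0.996, 0.0], [0.996, 0.086, -0.001], [-0.001, 0.0, -1.0]]
wrist_force: [0.2, -0.7, -1.0]
finger_gap: 0.0155
grip_force: 60.0
```

send_rows:
  commands: [-3,20,0,0,0,0.14,-6,40,0,0,0,0.28,-9,60,0,0,0,0.42,-12,80,0,0,0,0.56,-14,86,0,0,0,0.7]

```text
t: 20.4
ee_pos: [0.5383, 0.0125, 0.1535]
tool_rot: [[-0.708, 0.706, 0.001], [0.706, 0.708, -0.001], [-0.001, 0.0, -1.0]]
wrist_force: [-0.2, -0.8, -0.1]
finger_gap: 0.0156
grip_force: 60.0
```

send_rows:
  commands: [0,0,0,0,0,0.14,0,0,0,0,0,0.28,0,0,0,0,0,0.42,0,0,0,0,0,0.56,0,0,0,0,0,0.7]

```text
t: 20.9
ee_pos: [0.5386, 0.0109, 0.1534]
tool_rot: [[-0.996, 0.085, 0.001], [0.085, 0.996, -0.001], [-0.001, -0.001, -1.0]]
wrist_force: [0.6, 0.5, -0.2]
finger_gap: 0.0153
grip_force: 60.0
```

send_rows:
  commands: [0,0,-30,0,0,0.14,0,0,-60,0,0,0.28,0,0,-90,0,0,0.292,0,0,-120,0,0,0.292,0,0,-120,0,0,0.292]

```text
t: 21.4
ee_pos: [0.5365, 0.0113, 0.0303]
tool_rot: [[-0.98, -0.2, -0.006], [-0.2, 0.98, 0.001], [0.006, 0.002, -1.0]]
wrist_force: [-0.3, -0.4, -0.8]
finger_gap: 0.0157
grip_force: 60.0
```

send_rows:
  commands: [0,0,-20,0,0,0,0,0,-35,0,0,0,0,0,-41,0,0,0,0,0,-44,0,0,0,0,0,-45,0,0,0]

```text
t: 21.9
ee_pos: [0.539, 0.0111, -0.0109]
tool_rot: [[-0.98, -0.2, 0.001], [-0.2, 0.98, -0.0], [-0.001, -0.001, -1.0]]
wrist_force: [0.2, -0.1, -0.7]
finger_gap: 0.0151
grip_force: 60.0
```

send_rows:
  commands: [0,0,0,0,0,0,0,0,0,0,0,0,0,0,0,0,0,0,0,0,0,0,0,0]
  jaw: -0.3

```text
t: 22.3
ee_pos: [0.5386, 0.0113, -0.0115]
tool_rot: [[-0.98, -0.2, 0.0], [-0.2, 0.98, -0.0], [-0.0, -0.0, -1.0]]
wrist_force: [-0.0, -0.4, -0.2]
finger_gap: 0.0311
grip_force: 0.0
```

send_rows:
  commands: [0,0,20,0,0,0,0,0,60,0,0,0,0,0,105,0,0,0,0,0,150,0,0,0,0,0,180,0,0,0]

```text
t: 22.8
ee_pos: [0.539, 0.0113, 0.1717]
tool_rot: [[-0.98, -0.2, 0.004], [-0.2, 0.98, -0.001], [-0.003, -0.001, -1.0]]
wrist_force: [0.9, -0.4, -0.5]
finger_gap: 0.0309
grip_force: 0.0
```

send_rows:
  commands: [-45,0,0,0,0,0,-90,0,0,0,0,0,-135,10,0,0,0,0,-180,20,0,0,0,0,-200,30,0,0,0,0]

```text
t: 23.3
ee_pos: [0.3355, 0.0419, 0.1681]
tool_rot: [[-0.98, -0.2, -0.0], [-0.2, 0.98, 0.0], [0.0, 0.0, -1.0]]
wrist_force: [0.2, 0.1, -0.2]
finger_gap: 0.0312
grip_force: 0.0
```

```bash
python3 - <<'E'
from h import *
im=vision.capture("top");cv2.imwrite("pics/t4.png",im);cv2.imwrite("pics/s4.png",vision.capture("scene"))
crop("top",(300,190,540,365),3.3,"c10.png",im)
E
```

```text
(no output)
```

View pics/c10.png

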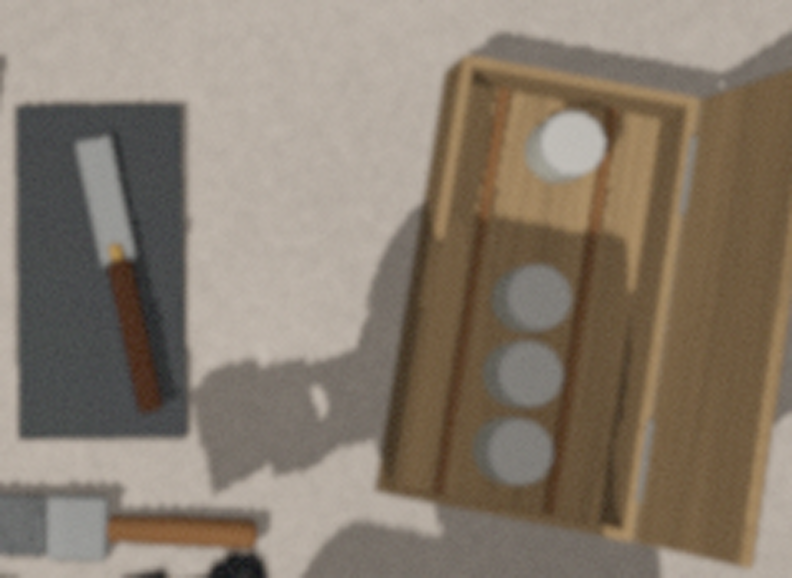

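The knife is back on the slab and the lid is open. There are four jars, caps at crop (574,143), (538,298), (530,373) and (520,452).

```bash
python3 - <<'E'
from h import *
np.set_printoptions(precision=1,suppress=True)
C=np.array([526.2,-250.9]);a=np.array([-.199,-.98]);b=np.array([.98,-.199])
P=[]
for u,v in[(574,143),(538,298),(530,373),(520,452)]:
    w=unproj("top",(300+(u+.5)/3.3-.5,190+(v+.5)/3.3-.5),.049)*1000;P.append(w[:2]);print(w,"case xy",(w[:2]-C)@a,(w[:2]-C)@b)
for u,v in[(470,58),(700,100),(628,538),(380,488)]:
    w=unproj("top",(300+u/3.3,190+v/3.3),.062)*1000;print("corner",w,(w[:2]-C)@a,(w[:2]-C)@b)
# lid edge seen
for u,v in[(748,562)]:
    w=unproj("top",(300+u/3.3,190+v/3.3),.212)*1000;print("lidedge",(w[:2]-C)@a,(w[:2]-C)@b)
E
```

```text
[ 622.2 -277.6   49. ] case xy 7.0501273852157595 99.37796662804514
[ 524.3 -249.9   49. ] case xy -0.6475108285881404 -2.0845860680199033
[ 477.5 -242.5   49. ] case xy 1.4843214934940345 -49.39339059356217
[ 428.7 -233.9   49. ] case xy 2.743682410171772 -98.915803798266
corner [ 675.1 -211.7   62. ] -68.03350623795079 138.11603759663691
corner [ 645.6 -355.5   62. ] 78.70523939729797 137.79502464031424
corner [ 375.1 -295.1   62. ] 73.37008163422894 -139.3144619635502
corner [ 408.2 -144.3   62. ] -80.97088240954311 -136.89247725281146
lidedge 91.946496317015 -137.70868069953852
```

send_rows:
  commands: [25,28,0,0,0,-0.142,50,56,0,0,0,-0.284,75,84,0,0,0,-0.426,100,112,0,0,0,-0.568,125,138,0,0,0,-0.71]
  jaw: -1

```text
t: 23.9
ee_pos: [0.4654, 0.1808, 0.1679]
tool_rot: [[-0.871, 0.492, 0.0], [0.492, 0.871, -0.0], [-0.0, 0.0, -1.0]]
wrist_force: [1.4, -1.0, -1.0]
finger_gap: 0.0003
grip_force: 0.0
```

send_rows:
  commands: [25,28,0,0,0,-0.142,50,56,0,0,0,-0.284,50,56,0,0,0,-0.426,50,56,0,0,0,-0.568,50,56,0,0,0,-0.71]

```text
t: 24.4
ee_pos: [0.5145, 0.2355, 0.1675]
tool_rot: [[-0.34, 0.941, -0.0], [0.941, 0.34, -0.0], [-0.0, -0.0, -1.0]]
wrist_force: [0.1, 0.1, -0.1]
finger_gap: 0.0003
grip_force: 0.0
```

send_rows:
  commands: [0,0,0,0,0,-0.142,0,0,0,0,0,-0.284,0,0,0,0,0,-0.426,0,0,0,0,0,-0.568,0,0,0,0,0,-0.71]

```text
t: 24.9
ee_pos: [0.5145, 0.2353, 0.1678]
tool_rot: [[0.356, 0.934, 0.0], [0.934, -0.356, -0.0], [0.0, 0.0, -1.0]]
wrist_force: [0.2, 0.7, 0.8]
finger_gap: 0.0
grip_force: 0.0
```

send_rows:
  commands: [0,0,0,0,0,-0.142,0,0,0,0,0,-0.284,0,0,0,0,0,-0.426,0,0,0,0,0,-0.568,0,0,0,0,0,-0.71]

```text
t: 25.4
ee_pos: [0.5145, 0.2352, 0.1678]
tool_rot: [[0.879, 0.477, 0.0], [0.477, -0.879, -0.0], [0.0, 0.0, -1.0]]
wrist_force: [-0.2, 0.2, -0.0]
finger_gap: 0.0002
grip_force: 0.0
```

send_rows:
  commands: [0,0,-20,-0.067,0.123,0,0,0,-40,-0.134,0.246,0,0,0,-60,-0.2,0.369,0,0,0,-60,-0.267,0.492,0,0,0,-60,-0.334,0.615,0]

```text
t: 25.9
ee_pos: [0.5142, 0.2353, 0.1072]
tool_rot: [[0.667, 0.48, -0.57], [0.368, -0.877, -0.309], [-0.648, -0.003, -0.761]]
wrist_force: [-0.2, 0.2, -0.4]
finger_gap: 0.0005
grip_force: 0.0
```

send_rows:
  commands: [0,0,-20,-0.041,0.075,0,0,0,-30,-0.041,0.075,0,0,0,-30,-0.041,0.075,0]

```text
t: 26.2
ee_pos: [0.5132, 0.2351, 0.0759]
tool_rot: [[0.618, 0.481, -0.622], [0.342, -0.877, -0.337], [-0.708, -0.004, -0.706]]
wrist_force: [-0.4, -0.5, -0.1]
finger_gap: 0.0007
grip_force: 0.0
```

send_rows:
  commands: [0,0,-5,0,0,0,0,0,-9,0,0,0,0,0,-11,0,0,0,0,0,-11,0,0,0]

```text
t: 26.6
ee_pos: [0.5135, 0.2353, 0.0677]
tool_rot: [[0.62, 0.481, -0.621], [0.342, -0.877, -0.337], [-0.706, -0.003, -0.708]]
wrist_force: [-0.7, -0.1, 0.0]
finger_gap: 0.0003
grip_force: 0.0
```

send_rows:
  commands: [0,0,-1,0,0,0,0,0,-2,0,0,0,0,0,-2,0,0,0]

```text
t: 26.9
ee_pos: [0.5134, 0.2353, 0.0652]
tool_rot: [[0.619, 0.481, -0.621], [0.342, -0.877, -0.338], [-0.707, -0.004, -0.707]]
wrist_force: [0.7, 0.4, 0.3]
finger_gap: 0.0004
grip_force: 0.0
```

send_rows:
  commands: [0,0,-1,0,0,0,0,0,-2,0,0,0,0,0,-2,0,0,0]

```text
t: 27.2
ee_pos: [0.5134, 0.2353, 0.0633]
tool_rot: [[0.619, 0.481, -0.621], [0.342, -0.877, -0.338], [-0.707, -0.003, -0.707]]
wrist_force: [0.4, -0.2, 1.6]
finger_gap: 0.0005
grip_force: 0.7
```

send_rows:
  commands: [0,0,-1,0,0,0,0,0,-2,0,0,0,0,0,-2,0,0,0]

```text
t: 27.5
ee_pos: [0.5135, 0.2353, 0.0626]
tool_rot: [[0.619, 0.48, -0.621], [0.342, -0.877, -0.338], [-0.707, -0.003, -0.707]]
wrist_force: [-0.9, -0.2, 8.7]
finger_gap: 0.0004
grip_force: 4.4
```

Contact is at reported z = 63 with a 45° tilt, so the 26 mm offset lies along the tool axis. Next I check where the gripper body's lower edge is in the earlier c7 picture.

```bash
python3 - <<'E'
from h import *
p=np.array([.4903,.0563,0]);d=np.array([-.2,.98,0]);e=np.array([.98,.2,0])
for z in(.072,.085,.098):
    print(z,[((proj("scene",p+d*.0935+e*w+[0,0,z])+[1.7,-1.8]-[293,182]+.5)*5).round().tolist() for w in(-.0375,.0375)])
print("tip",((proj("scene",p+[0,0,.0343])+[1.7,-1.8]-[293,182]+.5)*5).round())
E
```

```text
0.072 [[512.0, 278.0], [392.0, 356.0]]
0.085 [[515.0, 258.0], [393.0, 336.0]]
0.098 [[517.0, 238.0], [395.0, 316.0]]
tip [313. 261.]
```

send_rows:
  commands: [0,0,30,0,0,0,0,0,60,0,0,0,0,0,100,0.041,-0.075,0,0,0,140,0.108,-0.198,0,0,0,140,0.13,-0.231,0]

```text
t: 28.0
ee_pos: [0.5148, 0.2358, 0.2083]
tool_rot: [[0.767, 0.482, -0.424], [0.423, -0.876, -0.23], [-0.483, -0.003, -0.876]]
wrist_force: [0.2, 0.1, 1.0]
finger_gap: 0.0004
grip_force: 0.0
```

The body begins no lower than assumed, so the tilt plan holds. Next I move to jar 2 with the 29° tilt.

send_rows:
  commands: [-1,-45,0,0,0,0,-2,-90,0,0,0,0,-3,-140,0,0,0,0,-4,-190,0,0,0,0,-5,-240,0,0,0,0]
  jaw: 0.2
  grip_force: 25

```text
t: 28.5
ee_pos: [0.508, -0.0065, 0.2013]
tool_rot: [[0.759, 0.482, -0.438], [0.421, -0.876, -0.235], [-0.497, -0.006, -0.868]]
wrist_force: [0.4, 0.6, -0.8]
finger_gap: 0.0384
grip_force: 0.0
```

send_rows:
  commands: [0,-45,0,0,0,0,0,-90,0,0,0,0,0,-140,0,0,0,0,0,-190,-10,0,0,0,0,-235,-20,0,0,0]

```text
t: 29.0
ee_pos: [0.5082, -0.2419, 0.1812]
tool_rot: [[0.759, 0.482, -0.438], [0.42, -0.876, -0.235], [-0.497, -0.006, -0.868]]
wrist_force: [1.7, 0.1, -0.3]
finger_gap: 0.0527
grip_force: 0.0
```

send_rows:
  commands: [0,-19,-30,0,0,0,0,-19,-60,0,0,0,0,-19,-90,0,0,0,0,-19,-100,0,0,0,0,-19,-100,0,0,0]

```text
t: 29.5
ee_pos: [0.508, -0.2584, 0.0804]
tool_rot: [[0.758, 0.482, -0.44], [0.421, -0.876, -0.234], [-0.498, -0.008, -0.867]]
wrist_force: [-0.1, -0.6, 0.1]
finger_gap: 0.0533
grip_force: 0.0
```

```bash
cat >> h.py <<'E'
def tip():
    o=monitor.get_obs();return (o["ee_pos"]-.0263*o["tool_rot"][:,2])*1000
E
python3 - <<'E'
from h import *
np.set_printoptions(precision=2,suppress=True)
o=monitor.get_obs();print(o["ee_pos"]*1000,tip(),o["tool_rot"],o["finger_gap"],o["joints"],o["wrist_force"])
E
```

```text
[ 508.05 -258.39   80.45] [ 519.62 -252.24  103.25] [[ 0.76  0.48 -0.44]
 [ 0.42 -0.88 -0.23]
 [-0.5  -0.01 -0.87]] 0.05329999153390977 [-0.48  0.76  1.24 -0.42  1.47  0.7 ] [-0.06 -0.64  0.08]
```

send_rows:
  commands: [1,0,-20,0,0,0,1,0,-40,0,0,0,1,0,-50,0,0,0,1,0,-55,0,0,0,1,0,-58,0,0,0]

```text
t: 30.0
ee_pos: [0.5099, -0.2589, 0.0241]
tool_rot: [[0.759, 0.482, -0.437], [0.42, -0.876, -0.235], [-0.497, -0.005, -0.868]]
wrist_force: [1.0, -0.1, 0.5]
finger_gap: 0.0525
grip_force: 0.0
```

send_rows:
  commands: [0,0,-4,0,0,0,0,0,-8,0,0,0,0,0,-13,0,0,0,0,0,-13,0,0,0]

```text
t: 30.4
ee_pos: [0.5092, -0.2585, 0.0096]
tool_rot: [[0.758, 0.482, -0.439], [0.421, -0.876, -0.234], [-0.498, -0.007, -0.867]]
wrist_force: [0.0, -0.2, -0.7]
finger_gap: 0.0528
grip_force: 0.0
```

send_rows:
  commands: [0,0,0,0,0,0,0,0,0,0,0,0,0,0,0,0,0,0,0,0,0,0,0,0]
  jaw: -1
  grip_force: 25

```text
t: 30.8
ee_pos: [0.5095, -0.2587, 0.0104]
tool_rot: [[0.759, 0.482, -0.438], [0.421, -0.876, -0.235], [-0.497, -0.006, -0.868]]
wrist_force: [0.4, 0.1, 0.5]
finger_gap: 0.0412
grip_force: 25.0
```

Jar 2 is gripped at 41 mm. Now I lift it, carry it to the shelf and rotate to the row's direction.

send_rows:
  commands: [0,0,10,0,0,0,0,0,40,0,0,0,0,0,80,0,0,0,0,10,120,0,0,0,0,35,140,0,0,0]
  grip_force: 35

```text
t: 31.3
ee_pos: [0.51, -0.2249, 0.1544]
tool_rot: [[0.762, 0.48, -0.434], [0.418, -0.877, -0.236], [-0.494, -0.002, -0.869]]
wrist_force: [-0.3, 1.2, -1.0]
finger_gap: 0.0414
grip_force: 35.0
```

send_rows:
  commands: [6,45,0,0,0,-0.07,12,90,0,0,0,-0.14,20,135,0,0,0,-0.21,28,180,0,0,0,-0.28,36,225,0,0,0,-0.35]

```text
t: 31.8
ee_pos: [0.5456, 0.0032, 0.1511]
tool_rot: [[0.858, 0.15, -0.492], [0.133, -0.989, -0.069], [-0.497, -0.006, -0.868]]
wrist_force: [0.6, 0.6, -0.7]
finger_gap: 0.041
grip_force: 35.0
```

send_rows:
  commands: [6,45,0,0,0,-0.07,12,90,0,0,0,-0.14,20,135,0,0,0,-0.21,28,180,0,0,0,-0.28,31,221,0,0,0,-0.306]

```text
t: 32.3
ee_pos: [0.5767, 0.2239, 0.1509]
tool_rot: [[0.858, -0.155, -0.49], [-0.131, -0.988, 0.083], [-0.497, -0.007, -0.868]]
wrist_force: [0.2, -0.7, -1.4]
finger_gap: 0.0413
grip_force: 35.0
```

```bash
python3 - <<'E'
from h import *
np.set_printoptions(precision=3,suppress=True)
o=monitor.get_obs();R=o["tool_rot"];print(o["ee_pos"]*1000,R,o["finger_gap"],o["joints"])
e=-R[:,2].copy();e[2]=0;e/=np.linalg.norm(e);print("e yaw",np.degrees(np.arctan2(e[1],e[0])),"d yaw",np.degrees(np.arctan2(R[1,1],R[0,1])),"jar",o["ee_pos"]*1000+17.1*e,o["ee_pos"][2]*1000-5.4)
E
```

```text
[576.72  223.909 150.889] [[ 0.858 -0.155 -0.49 ]
 [-0.131 -0.988  0.083]
 [-0.497 -0.007 -0.868]] 0.04126110742197233 [0.118 0.888 0.81  0.15  1.942 1.861]
e yaw -9.575661897470273 d yaw -98.91652109563927 jar [593.581 221.065 150.889] 145.48929048494784
```

send_rows:
  commands: [0,-1.5,-25,0,0,0,0,-1.5,-45,0,0,0,0,-1.5,-58,0,0,0,0,-1.5,-65,0,0,0,0,-1.5,-67,0,0,0]

```text
t: 32.8
ee_pos: [0.5765, 0.2206, 0.0832]
tool_rot: [[0.858, -0.153, -0.491], [-0.13, -0.988, 0.082], [-0.497, -0.006, -0.868]]
wrist_force: [-0.8, -0.6, -0.4]
finger_gap: 0.0409
grip_force: 35.0
```

send_rows:
  commands: [0,0,-1.5,0,0,0,0,0,-2.5,0,0,0,0,0,-3,0,0,0,0,0,-3,0,0,0]

```text
t: 33.2
ee_pos: [0.5765, 0.2208, 0.0805]
tool_rot: [[0.858, -0.153, -0.49], [-0.13, -0.988, 0.082], [-0.497, -0.007, -0.868]]
wrist_force: [-0.3, 0.5, -1.7]
finger_gap: 0.0411
grip_force: 35.0
```

send_rows:
  commands: [0,1.5,0,0,0,0,0,1.5,-1,0,0,0,0,1.5,-1,0,0,0]

```text
t: 33.5
ee_pos: [0.5766, 0.2225, 0.0804]
tool_rot: [[0.858, -0.153, -0.49], [-0.129, -0.988, 0.082], [-0.497, -0.007, -0.868]]
wrist_force: [-0.6, -0.4, 5.4]
finger_gap: 0.0408
grip_force: 35.0
```

send_rows:
  commands: [0,0,0,0,0,0,0,0,0,0,0,0,0,0,0,0,0,0]
  jaw: 0.2

```text
t: 33.8
ee_pos: [0.5764, 0.2223, 0.0791]
tool_rot: [[0.858, -0.153, -0.491], [-0.13, -0.988, 0.081], [-0.497, -0.006, -0.868]]
wrist_force: [-0.5, -0.7, -0.2]
finger_gap: 0.0529
grip_force: 0.0
```

send_rows:
  commands: [0,0,20,0,0,0,0,0,60,0,0,0,0,-20,100,0,0,0.07,0,-60,120,0,0,0.14,-6,-105,120,0,0,0.21]

```text
t: 34.3
ee_pos: [0.5714, 0.1167, 0.202]
tool_rot: [[0.869, 0.061, -0.492], [0.056, -0.998, -0.025], [-0.492, -0.006, -0.87]]
wrist_force: [1.3, -1.4, -1.0]
finger_gap: 0.0528
grip_force: 0.0
```

send_rows:
  commands: [-12,-48,0,0,0,0.08,-24,-96,0,0,0,0.16,-36,-144,0,0,0,0.24,-48,-190,0,0,0,0.32,-60,-238,0,0,0,0.4]

```text
t: 34.8
ee_pos: [0.5097, -0.1223, 0.1993]
tool_rot: [[0.776, 0.444, -0.448], [0.388, -0.896, -0.216], [-0.497, -0.007, -0.868]]
wrist_force: [1.0, -0.1, -0.6]
finger_gap: 0.0528
grip_force: 0.0
```

send_rows:
  commands: [-12,-45,-5,0,0,0.046,-24,-75,-20,0,0,0.046,-36,-100,-40,0,0,0.046,-40,-120,-50,0,0,0.046,-40,-120,-50,0,0,0.046]

```text
t: 35.3
ee_pos: [0.4691, -0.2422, 0.148]
tool_rot: [[0.759, 0.479, -0.441], [0.419, -0.878, -0.232], [-0.498, -0.008, -0.867]]
wrist_force: [0.1, 0.3, -0.1]
finger_gap: 0.0527
grip_force: 0.0
```

```bash
cat >> h.py <<'E'
def st(off=17.1):
    np.set_printoptions(precision=3,suppress=True)
    o=monitor.get_obs();R=o["tool_rot"];e=-R[:,2].copy();s=np.hypot(*e[:2]);e[2]=0;e/=s
    print("ee",o["ee_pos"]*1000,"tip",tip(),"tilt",np.degrees(np.arcsin(s)),"e yaw",np.degrees(np.arctan2(e[1],e[0])),"d yaw",np.degrees(np.arctan2(R[1,1],R[0,1])),"Ry_z",R[2,1],"jarxy",(o["ee_pos"]*1000+off*e)[:2],"gap",o["finger_gap"],"q",o["joints"],"F",o["wrist_force"])
def caps(L):
    im=vision.capture("top");g=cv2.GaussianBlur(cv2.cvtColor(im,cv2.COLOR_BGR2GRAY),(3,3),0)
    out=[]
    for x,y,z in L:
        u,v=proj("top",(x/1e3,y/1e3,z/1e3));x0,y0=int(u)-22,int(v)-22
        t=cv2.resize(g[y0:y0+45,x0:x0+45],None,fx=8,fy=8,interpolation=cv2.INTER_CUBIC)
        c=cv2.HoughCircles(t,cv2.HOUGH_GRADIENT,1.5,400,param1=80,param2=15,minRadius=70,maxRadius=105)
        if c is not None:
            a,b,r=c[0][0];out.append((unproj("top",(x0+(a+.5)/8-.5,y0+(b+.5)/8-.5),z/1e3)*1000).round(1).tolist()+[round(float(r)/8,1)])
        else: out.append(None)
    return out
E
python3 - <<'E'
from h import *
st(); print(caps([(593,219,119),(622,-278,49),(477.5,-242.5,49),(428.7,-234,49)]))
E
```

```text
ee [ 469.133 -242.189  147.96 ] tip [ 480.73  -236.077  170.76 ] tilt 29.899138047482495 e yaw 27.792203918547717 d yaw -61.37188804195702 Ry_z -0.008388362132754729 jarxy [ 484.26  -234.216] gap 0.05274701994861647 q [-0.483  0.6    1.334 -0.424  1.527  0.674] F [ 0.126  0.308 -0.14 ]
[[591.8, 217.5, 119.0, 11.2], None, None, None]
```

send_rows:
  commands: [-7,-8,-40,0,0,0,-7,-8,-80,0,0,0,-7,-8,-105,0,0,0,-7,-8,-118,0,0,0,-7,-8,-124,0,0,0]

```text
t: 35.85
ee_pos: [0.4639, -0.248, 0.025]
tool_rot: [[0.758, 0.482, -0.438], [0.421, -0.876, -0.235], [-0.497, -0.006, -0.868]]
wrist_force: [-0.7, 1.0, -0.1]
finger_gap: 0.0525
grip_force: 0.0
```

send_rows:
  commands: [0,0,-5,0,0,0,0,0,-10,0,0,0,0,0,-14,0,0,0,0,0,-14,0,0,0]

```text
t: 36.25
ee_pos: [0.4634, -0.2486, 0.0112]
tool_rot: [[0.759, 0.482, -0.438], [0.421, -0.876, -0.235], [-0.497, -0.006, -0.868]]
wrist_force: [0.1, -0.2, -0.6]
finger_gap: 0.0529
grip_force: 0.0
```

send_rows:
  commands: [0,0,0,0,0,0,0,0,0,0,0,0,0,0,0,0,0,0,0,0,0,0,0,0]
  jaw: -1
  grip_force: 35

```text
t: 36.65
ee_pos: [0.4636, -0.2488, 0.0116]
tool_rot: [[0.759, 0.482, -0.438], [0.421, -0.876, -0.235], [-0.497, -0.006, -0.868]]
wrist_force: [-0.8, 0.7, 3.4]
finger_gap: 0.0408
grip_force: 35.0
```

send_rows:
  commands: [0,0,10,0,0,0,0,0,40,0,0,0,0,0,80,0,0,0,0,10,120,0,0,0,0,35,140,0,0,0]

```text
t: 37.15
ee_pos: [0.464, -0.2147, 0.155]
tool_rot: [[0.762, 0.48, -0.435], [0.418, -0.877, -0.236], [-0.495, -0.002, -0.869]]
wrist_force: [0.1, 0.6, -0.8]
finger_gap: 0.0411
grip_force: 35.0
```

send_rows:
  commands: [6,45,0,0,0,-0.07,12,90,0,0,0,-0.14,20,135,0,0,0,-0.21,28,180,0,0,0,-0.28,36,225,0,0,0,-0.35]

```text
t: 37.65
ee_pos: [0.4996, 0.0132, 0.1519]
tool_rot: [[0.858, 0.149, -0.492], [0.133, -0.989, -0.069], [-0.497, -0.006, -0.868]]
wrist_force: [-0.3, -0.3, -0.9]
finger_gap: 0.0412
grip_force: 35.0
```

send_rows:
  commands: [6,45,0,0,0,-0.07,12,90,0,0,0,-0.14,20,135,0,0,0,-0.21,28,180,0,0,0,-0.28,32,219,0,0,0,-0.306]

```text
t: 38.15
ee_pos: [0.5316, 0.2321, 0.1518]
tool_rot: [[0.858, -0.155, -0.49], [-0.131, -0.988, 0.083], [-0.497, -0.007, -0.868]]
wrist_force: [0.0, -0.8, -1.3]
finger_gap: 0.041
grip_force: 35.0
```

send_rows:
  commands: [0,0,-25,0,0,0,0,0,-45,0,0,0,0,0,-55,0,0,0,0,0,-58,0,0,0,0,0,-58,0,0,0]

```text
t: 38.65
ee_pos: [0.5316, 0.2302, 0.0938]
tool_rot: [[0.858, -0.153, -0.49], [-0.13, -0.988, 0.082], [-0.497, -0.007, -0.868]]
wrist_force: [0.3, 0.7, -0.4]
finger_gap: 0.0411
grip_force: 35.0
```

```bash
python3 - <<'E'
from h import *
st(15.2); print(caps([(622,-278,49),(428.7,-234,49)]))
E
```

```text
ee [531.647 230.175  93.823] tip [544.533 228.027 116.649] tilt 29.783474430272218 e yaw -9.461715381975596 d yaw -98.80151380712553 Ry_z -0.0065944053878849015 jarxy [546.64  227.676] gap 0.04108131900905403 q [0.135 0.831 1.067 0.15  1.741 1.845] F [ 0.273  0.655 -0.365]
[None, None]
```

send_rows:
  commands: [0,0,-6,0,0,0,0,0,-10,0,0,0,0,0,-12,0,0,0,0,0,-13,0,0,0,0,0,-13,0,0,0]

```text
t: 39.2
ee_pos: [0.5314, 0.2303, 0.0816]
tool_rot: [[0.858, -0.153, -0.491], [-0.129, -0.988, 0.081], [-0.497, -0.006, -0.868]]
wrist_force: [-2.2, -1.2, 7.5]
finger_gap: 0.0411
grip_force: 35.0
```

send_rows:
  commands: [0,0,0,0,0,0,0,0,0,0,0,0,0,0,0,0,0,0]
  jaw: 0.2

```text
t: 39.5
ee_pos: [0.5314, 0.2303, 0.0801]
tool_rot: [[0.858, -0.153, -0.491], [-0.129, -0.988, 0.081], [-0.497, -0.006, -0.868]]
wrist_force: [-0.4, -0.1, 0.7]
finger_gap: 0.0528
grip_force: 0.0
```

send_rows:
  commands: [0,0,20,0,0,0,0,0,60,0,0,0,0,-20,100,0,0,0.07,0,-60,120,0,0,0.14,-6,-105,120,0,0,0.21]

```text
t: 40.0
ee_pos: [0.5264, 0.1246, 0.2028]
tool_rot: [[0.869, 0.061, -0.492], [0.056, -0.998, -0.025], [-0.492, -0.006, -0.87]]
wrist_force: [0.6, 0.2, -0.9]
finger_gap: 0.0529
grip_force: 0.0
```

```bash
python3 - <<'E'
from h import *
st(15.2); im=vision.capture("top");cv2.imwrite("pics/t5.png",im)
print(caps([(592,219,119),(547,227,119),(622,-278,49),(428.7,-234,49)]))
a=cv2.resize(im[200:370,180:290],None,fx=3.4,fy=3.4,interpolation=cv2.INTER_CUBIC)
b=cv2.resize(im[200:370,415:525],None,fx=3.4,fy=3.4,interpolation=cv2.INTER_CUBIC)
cv2.imwrite("pics/c11.png",np.hstack([a,b]))
E
```

```text
ee [526.41  124.639 202.832] tip [539.342 125.285 225.724] tilt 29.492410085143096 e yaw 2.8601672183452598 d yaw -86.50120620764865 Ry_z -0.006303975758971546 jarxy [541.591 125.397] gap 0.052949436962024976 q [ 0.023  0.684  1.041 -0.014  1.931  1.529] F [ 0.584  0.219 -0.925]
[None, None, None, None]
```

View pics/c11.png

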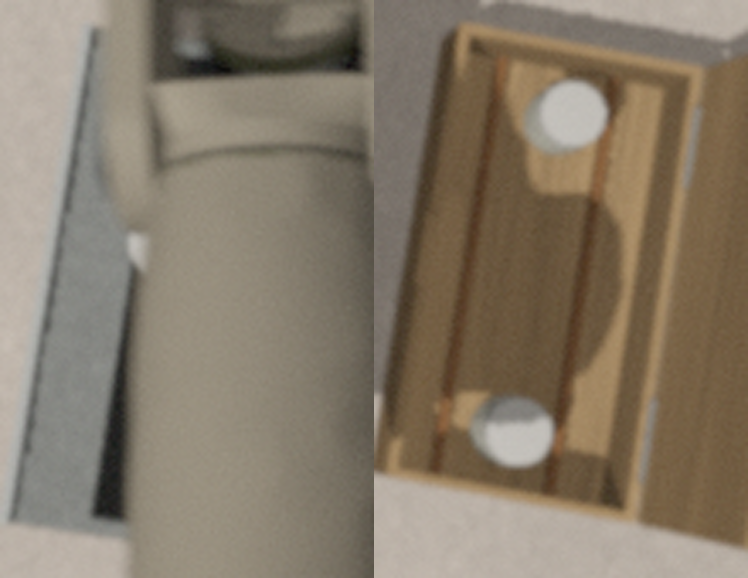

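The picture shows jar 1 at (473.8,234) and jar 4 at (457,327), neither moved. I take jar 4 next.

send_rows:
  commands: [-15,-48,0,0,0,0.087,-30,-96,0,0,0,0.174,-45,-140,0,0,0,0.261,-60,-185,0,0,0,0.348,-75,-230,0,0,0,0.436]
  jaw: 0.09

```text
t: 40.6
ee_pos: [0.4499, -0.1058, 0.2]
tool_rot: [[0.761, 0.476, -0.44], [0.416, -0.879, -0.232], [-0.497, -0.007, -0.868]]
wrist_force: [1.0, -0.9, -0.7]
finger_gap: 0.048
grip_force: 0.0
```

send_rows:
  commands: [-12,-45,0,0,0,0,-25,-90,-10,0,0,0,-35,-130,-25,0,0,0,-35,-135,-60,0,0,0,-35,-135,-100,0,0,0]

```text
t: 41.1
ee_pos: [0.4157, -0.2407, 0.0995]
tool_rot: [[0.766, 0.47, -0.439], [0.41, -0.882, -0.23], [-0.495, -0.004, -0.869]]
wrist_force: [0.5, -0.5, -0.2]
finger_gap: 0.048
grip_force: 0.0
```

```bash
python3 - <<'E'
from h import *
st(13.5)
E
```

```text
ee [ 415.67  -240.698   99.525] tip [ 427.213 -234.653  122.37 ] tilt 29.699038497532705 e yaw 27.642497340463414 d yaw -61.94038318143299 Ry_z -0.004152266051695541 jarxy [ 427.629 -234.435] gap 0.048037923057822014 q [-0.527  0.554  1.553 -0.444  1.352  0.721] F [ 0.513 -0.47  -0.178]
```

Now descend about 88 mm, with a 1 mm shift in x and y.

send_rows:
  commands: [1,0.5,-30,0,0,0,1,0.5,-50,0,0,0,1,0.5,-58,0,0,0,1,0.5,-64,0,0,0,1,0.5,-70,0,0,0]

```text
t: 41.6
ee_pos: [0.417, -0.2393, 0.0306]
tool_rot: [[0.764, 0.473, -0.439], [0.413, -0.881, -0.231], [-0.496, -0.005, -0.868]]
wrist_force: [-0.3, 0.0, 0.2]
finger_gap: 0.0478
grip_force: 0.0
```

send_rows:
  commands: [0,0,-5,0,0,0,0,0,-10,0,0,0,0,0,-15,0,0,0,0,0,-17,0,0,0,0,0,-17,0,0,0]

```text
t: 42.1
ee_pos: [0.4164, -0.2391, 0.0131]
tool_rot: [[0.763, 0.473, -0.441], [0.413, -0.881, -0.23], [-0.497, -0.007, -0.868]]
wrist_force: [-0.4, 0.2, -0.2]
finger_gap: 0.0482
grip_force: 0.0
```

send_rows:
  commands: [0,0,0,0,0,0,0,0,0,0,0,0,0,0,0,0,0,0,0,0,0,0,0,0]
  jaw: -1
  grip_force: 35

```text
t: 42.5
ee_pos: [0.4165, -0.2392, 0.0134]
tool_rot: [[0.763, 0.473, -0.44], [0.413, -0.881, -0.23], [-0.497, -0.006, -0.868]]
wrist_force: [0.7, 0.2, 0.7]
finger_gap: 0.0407
grip_force: 35.0
```

send_rows:
  commands: [0,0,10,0,0,0,0,0,40,0,0,0,0,0,80,0,0,0,0,10,120,0,0,0,0,35,140,0,0,0]

```text
t: 43.0
ee_pos: [0.4171, -0.2051, 0.1569]
tool_rot: [[0.766, 0.471, -0.437], [0.411, -0.882, -0.232], [-0.495, -0.002, -0.869]]
wrist_force: [1.0, 0.2, -1.4]
finger_gap: 0.0409
grip_force: 35.0
```

send_rows:
  commands: [6,45,0,0,0,-0.07,12,90,0,0,0,-0.14,20,135,0,0,0,-0.21,28,180,0,0,0,-0.28,36,225,0,0,0,-0.35]

```text
t: 43.5
ee_pos: [0.4525, 0.0228, 0.154]
tool_rot: [[0.859, 0.14, -0.493], [0.124, -0.99, -0.064], [-0.497, -0.006, -0.868]]
wrist_force: [0.8, -0.7, -0.9]
finger_gap: 0.0408
grip_force: 35.0
```

send_rows:
  commands: [6,45,0,0,0,-0.07,12,90,0,0,0,-0.14,20,135,0,0,0,-0.21,28,180,0,0,0,-0.28,34,217,0,0,0,-0.3]

```text
t: 44.0
ee_pos: [0.4865, 0.2397, 0.154]
tool_rot: [[0.858, -0.158, -0.49], [-0.134, -0.987, 0.084], [-0.497, -0.007, -0.868]]
wrist_force: [0.3, -0.3, -1.9]
finger_gap: 0.0412
grip_force: 35.0
```

send_rows:
  commands: [0,0,-25,0,0,0,0,0,-45,0,0,0,0,0,-55,0,0,0,0,0,-58,0,0,0,0,0,-58,0,0,0]

```text
t: 44.5
ee_pos: [0.4866, 0.2377, 0.0958]
tool_rot: [[0.858, -0.157, -0.49], [-0.133, -0.988, 0.084], [-0.497, -0.007, -0.868]]
wrist_force: [0.3, 0.5, -0.2]
finger_gap: 0.0409
grip_force: 35.0
```

```bash
python3 - <<'E'
from h import *
st(13.3)
E
```

```text
ee [486.647 237.689  95.828] tip [499.525 235.489 118.653] tilt 29.78534463856302 e yaw -9.6936133337403 d yaw -99.03386782467608 Ry_z -0.006590349320692472 jarxy [499.757 235.45 ] gap 0.04088226138608536 q [0.155 0.74  1.232 0.16  1.665 1.856] F [ 0.284  0.468 -0.22 ]
```

send_rows:
  commands: [0,0,-6,0,0,0,0,0,-10,0,0,0,0,0,-12,0,0,0,0,0,-13.5,0,0,0,0,0,-13.5,0,0,0]

```text
t: 45.0
ee_pos: [0.4864, 0.2378, 0.0833]
tool_rot: [[0.857, -0.157, -0.49], [-0.133, -0.988, 0.084], [-0.497, -0.007, -0.868]]
wrist_force: [-2.1, -1.3, 9.8]
finger_gap: 0.0413
grip_force: 35.0
```

send_rows:
  commands: [0,0,0,0,0,0,0,0,0,0,0,0,0,0,0,0,0,0]
  jaw: 0.2

```text
t: 45.3
ee_pos: [0.4864, 0.2378, 0.0816]
tool_rot: [[0.857, -0.157, -0.49], [-0.133, -0.988, 0.083], [-0.497, -0.006, -0.868]]
wrist_force: [-0.3, -0.2, 0.1]
finger_gap: 0.0529
grip_force: 0.0
```

send_rows:
  commands: [0,0,20,0,0,0,0,0,60,0,0,0,0,-20,100,0,0,0.1,0,-60,120,0,0,0.24,5,-105,130,0,0,0.38]

```text
t: 45.8
ee_pos: [0.4917, 0.1321, 0.2138]
tool_rot: [[0.845, 0.228, -0.483], [0.201, -0.974, -0.107], [-0.495, -0.006, -0.869]]
wrist_force: [-0.1, -0.1, 0.1]
finger_gap: 0.0531
grip_force: 0.0
```

send_rows:
  commands: [8,-35,0,0,0,0.14,16,-70,0,0,0,0.28,24,-105,0,0,0,0.42,32,-140,0,0,0,0.56,40,-175,0,0,0,0.7]

```text
t: 46.3
ee_pos: [0.5318, -0.0434, 0.2116]
tool_rot: [[0.517, 0.801, -0.303], [0.697, -0.599, -0.395], [-0.498, -0.007, -0.867]]
wrist_force: [-0.1, 0.7, -0.2]
finger_gap: 0.053
grip_force: 0.0
```

send_rows:
  commands: [8,-20,0,0,0,0.14,16,-40,0,0,0,0.28,24,-60,0,0,0,0.42,32,-80,0,0,0,0.56,40,-100,0,0,0,0.7]

```text
t: 46.8
ee_pos: [0.5717, -0.1426, 0.2117]
tool_rot: [[-0.054, 0.998, 0.023], [0.866, 0.058, -0.497], [-0.497, -0.007, -0.867]]
wrist_force: [0.1, -1.0, 0.6]
finger_gap: 0.0529
grip_force: 0.0
```

send_rows:
  commands: [8,-20,0,0,0,0.14,16,-40,0,0,0,0.28,24,-60,0,0,0,0.42,32,-80,0,0,0,0.56,40,-100,0,0,0,0.62]

```text
t: 47.3
ee_pos: [0.6112, -0.2431, 0.2119]
tool_rot: [[-0.545, 0.78, 0.307], [0.675, 0.625, -0.392], [-0.498, -0.007, -0.867]]
wrist_force: [-0.1, 0.8, -0.4]
finger_gap: 0.0526
grip_force: 0.0
```

```bash
python3 - <<'E'
from h import *
st(13.3); print(caps([(592,219,119),(547,227,119),(500,235,119)]))
E
```

```text
ee [ 611.178 -243.126  211.949] tip [ 603.109 -232.822  234.762] tilt 29.842103423304085 e yaw 128.06917892137238 d yaw 38.71917916627665 Ry_z -0.006507937206234425 jarxy [ 602.977 -232.655] gap 0.052597264270568725 q [-0.467  0.385  1.495 -0.298  0.805 -0.987] F [-0.061  0.778 -0.378]
[[595.4, 216.0, 119.0, 9.3], [550.8, 226.4, 119.0, 13.0], None]
```

send_rows:
  commands: [20,-20,0,-0.07,-0.056,0,20,-45,-10,-0.07,-0.056,0,20,-45,-50,-0.07,-0.056,0,20,-45,-90,-0.07,-0.056,0,20,-45,-110,-0.07,-0.056,0]
  jaw: 0.09

```text
t: 47.85
ee_pos: [0.63, -0.2863, 0.0976]
tool_rot: [[-0.514, 0.784, 0.348], [0.642, 0.621, -0.45], [-0.569, -0.008, -0.822]]
wrist_force: [-0.5, 0.3, 0.6]
finger_gap: 0.0482
grip_force: 0.0
```

```bash
python3 - <<'E'
from h import *
st(14)
E
```

```text
ee [ 629.979 -286.304   97.644] tip [ 620.814 -274.481  119.276] tilt 34.66531078432286 e yaw 127.78232152658043 d yaw 38.412635802885156 Ry_z -0.007607271299174381 jarxy [ 621.402 -275.239] gap 0.04819294242904859 q [-0.506  0.563  1.584 -0.506  0.482 -0.788] F [-0.5    0.338  0.617]
```

send_rows:
  commands: [1,-2,-25,0,0,0,1,-2,-45,0,0,0,1,-2,-55,0,0,0,1,-2,-60,0,0,0,1,-2,-65,0,0,0]

```text
t: 48.35
ee_pos: [0.6326, -0.2891, 0.0368]
tool_rot: [[-0.512, 0.783, 0.353], [0.64, 0.622, -0.452], [-0.573, -0.006, -0.82]]
wrist_force: [-0.3, -0.2, 0.1]
finger_gap: 0.0485
grip_force: 0.0
```

send_rows:
  commands: [0,0,-5,0,0,0,0,0,-10,0,0,0,0,0,-14,0,0,0,0,0,-16,0,0,0,0,0,-17,0,0,0]

```text
t: 48.85
ee_pos: [0.6324, -0.2892, 0.0196]
tool_rot: [[-0.513, 0.783, 0.352], [0.64, 0.622, -0.452], [-0.573, -0.006, -0.82]]
wrist_force: [-0.1, -0.7, -0.1]
finger_gap: 0.0483
grip_force: 0.0
```

send_rows:
  commands: [0,0,0,0,0,0,0,0,0,0,0,0,0,0,0,0,0,0,0,0,0,0,0,0]
  jaw: -1
  grip_force: 35

```text
t: 49.25
ee_pos: [0.6324, -0.2892, 0.0198]
tool_rot: [[-0.512, 0.783, 0.352], [0.64, 0.622, -0.452], [-0.573, -0.006, -0.82]]
wrist_force: [-1.6, 0.4, -0.7]
finger_gap: 0.0407
grip_force: 35.0
```

```bash
python3 - <<'E'
from h import *
st(14)
E
```

```text
ee [ 632.388 -289.181   19.784] tip [ 623.124 -277.302   41.343] tilt 34.943976344899085 e yaw 127.95270223667328 d yaw 38.451505615999764 Ry_z -0.006082972916876225 jarxy [ 623.778 -278.141] gap 0.04066825999661553 q [-0.508  0.689  1.615 -0.718  0.346 -0.56 ] F [-1.624  0.353 -0.666]
```

send_rows:
  commands: [0,0,0,0,0,0,0,0,0,0,0,0,0,0,-3,0,0,0,0,0,-5,0,0,0,0,0,-5,0,0,0]
  jaw: 0.09

```text
t: 49.75
ee_pos: [0.6323, -0.2891, 0.0142]
tool_rot: [[-0.513, 0.783, 0.352], [0.64, 0.622, -0.451], [-0.572, -0.006, -0.82]]
wrist_force: [0.1, 0.4, 0.6]
finger_gap: 0.0482
grip_force: 0.0
```

send_rows:
  commands: [0,0,0,0,0,0,0,0,0,0,0,0,0,0,0,0,0,0,0,0,0,0,0,0]
  jaw: -1
  grip_force: 40

```text
t: 50.15
ee_pos: [0.6324, -0.2891, 0.0147]
tool_rot: [[-0.513, 0.783, 0.352], [0.64, 0.622, -0.452], [-0.573, -0.006, -0.82]]
wrist_force: [0.3, -0.0, -1.0]
finger_gap: 0.0408
grip_force: 40.0
```

send_rows:
  commands: [0,0,10,0,0,0,0,0,40,0,0,0,0,0,80,0,0,0,-3,10,120,0,0,0,-10,40,145,0,0,0]

```text
t: 50.65
ee_pos: [0.6229, -0.2506, 0.1632]
tool_rot: [[-0.509, 0.784, 0.354], [0.64, 0.62, -0.454], [-0.576, -0.004, -0.818]]
wrist_force: [-0.9, 0.3, -1.0]
finger_gap: 0.0413
grip_force: 40.0
```

send_rows:
  commands: [-14,45,0,0,0,0.07,-28,90,0,0,0,0.14,-42,135,0,0,0,0.21,-56,180,0,0,0,0.28,-70,225,0,0,0,0.35]

```text
t: 51.15
ee_pos: [0.5514, -0.0226, 0.1598]
tool_rot: [[-0.702, 0.52, 0.487], [0.423, 0.854, -0.302], [-0.573, -0.006, -0.82]]
wrist_force: [1.3, 1.0, -0.5]
finger_gap: 0.0407
grip_force: 40.0
```

send_rows:
  commands: [-14,45,0,0,0,0.07,-28,90,0,0,0,0.14,-42,135,0,0,0,0.21,-56,180,0,0,0,0.28,-70,225,0,0,0,0.35]

```text
t: 51.65
ee_pos: [0.4815, 0.2025, 0.16]
tool_rot: [[-0.804, 0.196, 0.561], [0.157, 0.981, -0.117], [-0.573, -0.006, -0.819]]
wrist_force: [0.8, -0.4, -1.2]
finger_gap: 0.0409
grip_force: 40.0
```

```bash
python3 - <<'E'
from h import *
st(15.4)
E
```

```text
ee [481.482 202.523 159.993] tip [466.726 205.593 181.546] tilt 34.96598486176315 e yaw 168.24883619503333 d yaw 78.72356886537577 Ry_z -0.005794182057813282 jarxy [466.405 205.659] gap 0.0409454725409009 q [ 0.329  0.168  1.978 -0.608  0.536 -0.591] F [ 0.812 -0.367 -1.186]
```

send_rows:
  commands: [-13,38,-15,0,0,0.038,-13,38,-40,0,0,0.038,-13,38,-58,0,0,0.038,-13,38,-63,0,0,0.038,-13,38,-63,0,0,0.038]

```text
t: 52.15
ee_pos: [0.4693, 0.2386, 0.0965]
tool_rot: [[-0.81, 0.161, 0.564], [0.128, 0.987, -0.098], [-0.572, -0.007, -0.82]]
wrist_force: [0.6, -0.2, -0.9]
finger_gap: 0.0404
grip_force: 40.0
```

```bash
python3 - <<'E'
from h import *
st(15.4)
E
```

```text
ee [469.345 238.624  96.49 ] tip [454.517 241.191 118.059] tilt 34.90304702398311 e yaw 170.17886994816294 d yaw 80.73130510107964 Ry_z -0.006726727343556653 jarxy [454.171 241.251] gap 0.0404290759225419 q [ 0.414  0.3    2.018 -0.851  0.434 -0.281] F [ 0.622 -0.226 -0.942]
```

send_rows:
  commands: [-1,1.5,-6,0,0,0,-1,1.5,-9,0,0,0,-1,1.5,-11,0,0,0,-1,1.5,-12.5,0,0,0,-1,1.5,-12.5,0,0,0]

```text
t: 52.65
ee_pos: [0.4687, 0.2403, 0.0847]
tool_rot: [[-0.809, 0.161, 0.565], [0.129, 0.987, -0.097], [-0.573, -0.006, -0.819]]
wrist_force: [0.6, -0.4, 1.0]
finger_gap: 0.0408
grip_force: 40.0
```

send_rows:
  commands: [0,0,0,0,0,0,0,0,0,0,0,0,0,0,0,0,0,0]
  jaw: 0.2

```text
t: 52.95
ee_pos: [0.4685, 0.2404, 0.0844]
tool_rot: [[-0.809, 0.161, 0.565], [0.129, 0.987, -0.097], [-0.573, -0.006, -0.82]]
wrist_force: [0.7, -0.8, 0.1]
finger_gap: 0.0528
grip_force: 0.0
```

send_rows:
  commands: [0,0,20,0,0,0,0,0,60,0,0,0,0,-20,100,0,0,0,0,-60,120,0,0,0,-15,-105,130,0,0,0]

```text
t: 53.45
ee_pos: [0.4545, 0.1349, 0.2168]
tool_rot: [[-0.807, 0.159, 0.569], [0.127, 0.987, -0.095], [-0.576, -0.005, -0.817]]
wrist_force: [0.6, -1.1, 0.3]
finger_gap: 0.0527
grip_force: 0.0
```

send_rows:
  commands: [-5,-48,0,0.02,0.12,0,-10,-96,0,0.04,0.24,0,-15,-144,0,0.06,0.36,0,-20,-190,0,0.08,0.48,0,-25,-235,0,0.1,0.6,0]

```text
t: 53.95
ee_pos: [0.4294, -0.0903, 0.2152]
tool_rot: [[-0.987, 0.159, -0.002], [0.159, 0.987, -0.002], [0.001, -0.002, -1.0]]
wrist_force: [1.4, 1.0, 0.0]
finger_gap: 0.0529
grip_force: 0.0
```

```bash
python3 - <<'E'
from h import *
st(0); im=vision.capture("top");cv2.imwrite("pics/t6.png",im);cv2.imwrite("pics/s6.png",vision.capture("scene"))
a=cv2.resize(im[200:370,170:290],None,fx=3.4,fy=3.4,interpolation=cv2.INTER_CUBIC)
s=cv2.imread("pics/s6.png");b=cv2.resize(s[180:350,270:480],None,fx=1.85,fy=3.4*170/170,interpolation=cv2.INTER_CUBIC)
cv2.imwrite("pics/c12.png",np.hstack([a,b]))
E
```

```text
ee [429.356 -90.292 215.241] tip [429.4   -90.249 241.541] tilt 0.13377454687711013 e yaw 44.80568352813643 d yaw 80.8600511853095 Ry_z -0.0018875949614676122 jarxy [429.356 -90.292] gap 0.0528980431812859 q [-0.474  0.119  1.732 -0.002  1.292 -1.885] F [1.419 1.002 0.014]
```

View pics/c12.png

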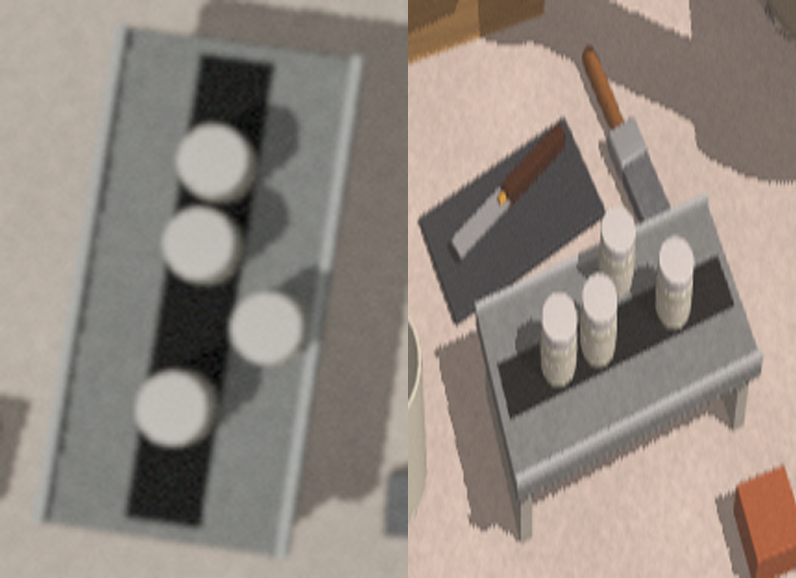

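The third jar was knocked aside; its cap is now at crop (266,328), while the others at (213,162), (200,245) and (174,409) are in line.

```bash
python3 - <<'E'
from h import *
np.set_printoptions(precision=1,suppress=True)
r=np.array([.9874,-.1582]);n=np.array([.1582,.9874]);C=np.array([523.6,230.6])
im=cv2.imread("pics/t6.png");g=cv2.cvtColor(im,cv2.COLOR_BGR2GRAY)
for u,v in[(213,162),(200,245),(266,328),(174,409)]:
    w=unproj("top",(170+(u+.5)/3.4-.5,200+(v+.5)/3.4-.5),.119)[:2]*1000;print(w,"along",(w-C)@r,"across",(w-C)@n)
E
```

```text
[593.4 217.8] along 70.92309011806226 across -1.574474939559396
[545.5 225.3] along 22.450269444825274 across -1.737471728614337
[497.3 187.6] along -19.21269584071068 across -46.63824193063141
[452.3 240.1] along -71.89450870343248 across -1.8781302595787093
```

send_rows:
  commands: [11,45,0,0,0,0,22,90,0,0,0,0,33,135,0,0,0,0,44,180,0,0,0,0,55,225,0,0,0,0]

```text
t: 54.55
ee_pos: [0.4844, 0.1398, 0.2144]
tool_rot: [[-0.988, 0.157, 0.002], [0.157, 0.988, -0.003], [-0.002, -0.003, -1.0]]
wrist_force: [1.4, -0.2, -0.5]
finger_gap: 0.0531
grip_force: 0.0
```

send_rows:
  commands: [12,45,0,0,0,0,14,55,-30,0,0,0,14,55,-70,0,0,0,14,55,-85,0,0,0,14,55,-85,0,0,0]

```text
t: 55.05
ee_pos: [0.4971, 0.1926, 0.1272]
tool_rot: [[-0.988, 0.157, -0.003], [0.157, 0.988, -0.004], [0.002, -0.004, -1.0]]
wrist_force: [0.3, 0.3, 0.6]
finger_gap: 0.0528
grip_force: 0.0
```

```bash
python3 - <<'E'
from h import *
st(0)
E
```

```text
ee [497.092 192.643 127.226] tip [497.17  192.737 153.525] tilt 0.2643479071834456 e yaw 50.4348358339544 d yaw 80.96285433925357 Ry_z -0.003974185323273819 jarxy [497.092 192.643] gap 0.052778695995896456 q [ 0.151  0.414  1.588 -0.003  1.144 -1.26 ] F [0.329 0.292 0.555]
```

send_rows:
  commands: [1,-3,-20,0,0,0,1,-3,-40,0,0,0,1,-3,-50,0,0,0,1,-3,-56,0,0,0,1,-3,-56,0,0,0]

```text
t: 55.55
ee_pos: [0.4998, 0.1893, 0.0735]
tool_rot: [[-0.987, 0.158, 0.001], [0.158, 0.987, -0.003], [-0.002, -0.003, -1.0]]
wrist_force: [0.5, -0.5, -0.3]
finger_gap: 0.0527
grip_force: 0.0
```

send_rows:
  commands: [0,0,0,0,0,0,0,0,0,0,0,0,0,0,0,0,0,0,0,0,0,0,0,0]
  jaw: -1
  grip_force: 30

```text
t: 55.95
ee_pos: [0.5002, 0.1892, 0.0741]
tool_rot: [[-0.987, 0.158, 0.003], [0.158, 0.987, -0.003], [-0.003, -0.002, -1.0]]
wrist_force: [-0.9, -0.1, 7.0]
finger_gap: 0.0412
grip_force: 30.0
```

```bash
python3 - <<'E'
from h import *
st(0)
E
```

```text
ee [500.227 189.208  74.131] tip [500.155 189.283 100.431] tilt 0.22697937853294184 e yaw 133.59284963884673 d yaw 80.90806949961518 Ry_z -0.002401488419475681 jarxy [500.227 189.208] gap 0.041214571855905345 q [ 0.144  0.482  1.64  -0.004  1.017 -1.266] F [-0.949 -0.065  6.973]
```

send_rows:
  commands: [0,0,20,0,0,0,0,0,55,0,0,0,1,25,58,0,0,0,1.5,45.5,58,0,0,0,1.5,45.5,50,0,0,0]

```text
t: 56.45
ee_pos: [0.5015, 0.2363, 0.1239]
tool_rot: [[-0.988, 0.156, 0.003], [0.156, 0.988, -0.002], [-0.004, -0.002, -1.0]]
wrist_force: [0.2, -1.2, -1.8]
finger_gap: 0.0413
grip_force: 30.0
```

```bash
python3 - <<'E'
from h import *
st(0)
E
```

```text
ee [501.488 236.321 123.89 ] tip [501.402 236.381 150.19 ] tilt 0.22818571576325716 e yaw 145.17681626904638 d yaw 81.0240880226972 Ry_z -0.0017363121800644554 jarxy [501.488 236.321] gap 0.04129816279178899 q [ 0.231  0.457  1.53  -0.003  1.151 -1.182] F [ 0.182 -1.21  -1.789]
```

Now lower, release, and retreat towards the lid side, straight up first.

send_rows:
  commands: [0,-0.5,-20,0,0,0,0,-0.5,-38,0,0,0,0,-0.5,-46,0,0,0,0,-0.5,-49,0,0,0,0,-0.5,-49.5,0,0,0]

```text
t: 56.95
ee_pos: [0.5012, 0.2335, 0.0742]
tool_rot: [[-0.987, 0.158, 0.001], [0.158, 0.987, -0.004], [-0.001, -0.003, -1.0]]
wrist_force: [-4.4, -2.0, 6.8]
finger_gap: 0.0408
grip_force: 30.0
```

send_rows:
  commands: [0,0,0,0,0,0,0,0,0,0,0,0,0,0,0,0,0,0]
  jaw: 0.15

```text
t: 57.25
ee_pos: [0.5014, 0.234, 0.0739]
tool_rot: [[-0.987, 0.158, 0.002], [0.158, 0.987, -0.003], [-0.002, -0.003, -1.0]]
wrist_force: [0.1, 0.2, -0.4]
finger_gap: 0.0505
grip_force: 0.0
```

send_rows:
  commands: [0,0,25,0,0,0,0,0,65,0,0,0,0,-10,110,0,0,0,0,-50,130,0,0,0,0,-95,140,0,0,0]

```text
t: 57.75
ee_pos: [0.5017, 0.1387, 0.2161]
tool_rot: [[-0.988, 0.156, 0.005], [0.156, 0.988, -0.003], [-0.006, -0.002, -1.0]]
wrist_force: [1.0, -0.5, 1.2]
finger_gap: 0.0506
grip_force: 0.0
```

send_rows:
  commands: [-10,-48,0,0,0,0,-20,-96,5,0,0,0,-30,-144,10,0,0,0,-40,-190,10,0,0,0,-50,-235,10,0,0,0]
  jaw: -1

```text
t: 58.25
ee_pos: [0.4506, -0.0978, 0.2241]
tool_rot: [[-0.987, 0.158, 0.002], [0.158, 0.987, -0.004], [-0.003, -0.003, -1.0]]
wrist_force: [-0.2, 0.1, -0.6]
finger_gap: 0.013
grip_force: 0.0
```

```bash
python3 - <<'E'
from h import *
st(0); im=vision.capture("top");cv2.imwrite("pics/t7.png",im)
r=np.array([.9874,-.1582]);n=np.array([.1582,.9874]);C=np.array([523.6,230.6])
def blobs(im):
    g=cv2.cvtColor(im,cv2.COLOR_BGR2GRAY)[205:365,185:275];g=cv2.resize(g,None,fx=4,fy=4,interpolation=cv2.INTER_CUBIC)
    m=cv2.erode((g>175).astype(np.uint8),np.ones((9,9)))
    k,_,s,c=cv2.connectedComponentsWithStats(m)
    for i in range(1,k):
        if s[i,4]>800:
            w=unproj("top",(185+(c[i][0]+.5)/4-.5,205+(c[i][1]+.5)/4-.5),.119)[:2]*1000;print(s[i],w,"along",(w-C)@r,"across",(w-C)@n)
blobs(cv2.imread("pics/t6.png"));print();blobs(im)
E
```

```text
ee [450.594 -97.769 224.112] tip [450.539 -97.674 250.412] tilt 0.23873063446571388 e yaw 120.21328208312605 d yaw 80.89938611009079 Ry_z -0.003223671919919607 jarxy [450.594 -97.769] gap 0.013004399430927495 q [-0.467  0.16   1.661 -0.002  1.318 -1.879] F [-0.203  0.125 -0.647]
[ 155  137   67   65 3230] [594.36  218.765] along 71.74055446711817 across -0.49131623178432093
[ 138  234   68   67 3306] [546.373 226.916] along 23.0689216735399 across -0.035300151095975174
[ 219  333   68   68 3414] [497.334 187.69 ] along -19.14649190527875 across -46.524086091211174
[ 106  427   69   68 3479] [452.683 242.098] along -71.84273986013513 across 0.1341480695704682

[ 155  137   67   65 3184] [594.414 218.766] along 71.79436652253032 across -0.4822599350442687
[ 138  234   68   67 3304] [546.335 226.897] along 23.034171066894803 across -0.05949006889572406
[ 126  333   68   67 3351] [498.262 233.096] along -25.413784827659715 across -1.5434470154154667
[ 106  427   69   68 3441] [452.694 242.1  ] along -71.8318393962762 across 0.1379461270840885
```

All four jars stand in line: across within 1.7 mm, gaps 4–7 mm. Next I go over and behind the lid to swing it shut.

send_rows:
  commands: [8,-48,5,0,0,-0.04,16,-96,10,0,0,-0.04,24,-144,12,0,0,-0.04,32,-190,12,0,0,-0.04,40,-235,12,0,0,-0.04]

```text
t: 58.8
ee_pos: [0.4912, -0.333, 0.2358]
tool_rot: [[-0.98, 0.198, 0.001], [0.198, 0.98, -0.003], [-0.002, -0.003, -1.0]]
wrist_force: [-0.5, 0.5, 0.9]
finger_gap: 0.0006
grip_force: 0.0
```

send_rows:
  commands: [8,-48,0,0,0,0,8,-53,0,0,0,0,8,-53,-40,0,0,0,8,-53,-75,0,0,0,8,-53,-87,0,0,0]

```text
t: 59.3
ee_pos: [0.4983, -0.3822, 0.1454]
tool_rot: [[-0.98, 0.197, -0.003], [0.197, 0.98, 0.001], [0.003, 0.001, -1.0]]
wrist_force: [0.0, -0.3, 0.1]
finger_gap: 0.0003
grip_force: 0.0
```

```bash
python3 - <<'E'
from h import *
st(0);print((tip()[:2]-[526.2,-250.9])@np.array([[-.199,.98],[-.98,-.199]]))
E
```

```text
ee [ 498.315 -382.235  145.416] tip [ 498.383 -382.264  171.716] tilt 0.1608875516689745 e yaw -22.571722427437383 d yaw 78.62814463787517 Ry_z 0.0005454084191816188 jarxy [ 498.315 -382.235] gap 0.0003083057981352387 q [-0.84   0.594  1.25  -0.001  1.3   -2.212] F [ 0.008 -0.331  0.055]
[134.272  -1.119]
```

send_rows:
  commands: [2,10,0,0,0,0,4,20,0,0,0,0,6,28,0,0,0,0,7,35,1,0,0,0,8,41,1,0,0,0]

```text
t: 59.8
ee_pos: [0.5078, -0.3425, 0.151]
tool_rot: [[-0.98, 0.197, 0.003], [0.197, 0.98, -0.005], [-0.004, -0.004, -1.0]]
wrist_force: [0.1, -1.5, 1.0]
finger_gap: 0.0004
grip_force: 0.8
```

send_rows:
  commands: [2,10,-1,0,0,0,4,21,-3,0,0,0,6,32,-5,0,0,0,8,42,-9,0,0,0,10,51,-13,0,0,0]

```text
t: 60.3
ee_pos: [0.5173, -0.2908, 0.1364]
tool_rot: [[-0.98, 0.197, 0.001], [0.197, 0.98, -0.003], [-0.001, -0.003, -1.0]]
wrist_force: [-0.1, -1.1, 2.8]
finger_gap: 0.0006
grip_force: 0.8
```

send_rows:
  commands: [2,10,-6,0,0,0,4,18,-13,0,0,0,5,26,-20,0,0,0,7,34,-28,0,0,0,8,40,-37,0,0,0]

```text
t: 60.8
ee_pos: [0.5253, -0.2511, 0.0989]
tool_rot: [[-0.98, 0.197, 0.001], [0.197, 0.98, -0.003], [-0.001, -0.003, -1.0]]
wrist_force: [0.8, 0.3, 1.3]
finger_gap: 0.0004
grip_force: 0.6
```

send_rows:
  commands: [1,5,-10,0,0,0,2,9,-20,0,0,0,3,13,-30,0,0,0,3,15,-38,0,0,0,3,15,-40,0,0,0]

```text
t: 61.3
ee_pos: [0.5278, -0.2365, 0.0585]
tool_rot: [[-0.98, 0.197, -0.0], [0.197, 0.98, -0.002], [-0.0, -0.002, -1.0]]
wrist_force: [-1.6, 1.1, 0.6]
finger_gap: 0.0005
grip_force: 0.4
```

```bash
python3 - <<'E'
from h import *
st(0);print((tip()[:2]-[526.2,-250.9])@np.array([[-.199,.98],[-.98,-.199]]))
E
```

```text
ee [ 527.848 -236.454   58.518] tip [ 527.857 -236.398   84.817] tilt 0.12264899796159227 e yaw 80.8669521284068 d yaw 78.61758320536156 Ry_z -0.0021389777909489407 jarxy [ 527.848 -236.454] gap 0.00046629286357732205 q [-0.623  0.586  1.513 -0.002  1.042 -1.994] F [-1.643  1.103  0.572]
[-14.542  -1.262]
```

send_rows:
  commands: [0,2,-4,0,0,0,0,2,-8,0,0,0,0,2,-11,0,0,0,0,2,-13,0,0,0,0,2,-13,0,0,0]

```text
t: 61.8
ee_pos: [0.5281, -0.2349, 0.0465]
tool_rot: [[-0.98, 0.197, 0.001], [0.197, 0.98, -0.003], [-0.001, -0.003, -1.0]]
wrist_force: [0.2, -0.6, -0.6]
finger_gap: 0.0004
grip_force: 0.0
```

send_rows:
  commands: [0,0,-1,0,0,0,0,0,-2,0,0,0,0,0,-2,0,0,0]

```text
t: 62.1
ee_pos: [0.5282, -0.2349, 0.0447]
tool_rot: [[-0.98, 0.197, 0.001], [0.197, 0.98, -0.003], [-0.002, -0.003, -1.0]]
wrist_force: [0.5, -0.9, 0.4]
finger_gap: 0.0004
grip_force: 0.0
```

send_rows:
  commands: [0,0,-1,0,0,0,0,0,-1,0,0,0]

```text
t: 62.3
ee_pos: [0.5283, -0.235, 0.0442]
tool_rot: [[-0.98, 0.197, 0.001], [0.197, 0.98, -0.003], [-0.002, -0.003, -1.0]]
wrist_force: [-2.2, 0.2, 4.9]
finger_gap: 0.0002
grip_force: 2.4
```

send_rows:
  commands: [0,0,-0.5,0,0,0,0,0,-1,0,0,0,0,0,-1,0,0,0]

```text
t: 62.6
ee_pos: [0.5284, -0.235, 0.0441]
tool_rot: [[-0.98, 0.197, 0.001], [0.197, 0.98, -0.004], [-0.002, -0.003, -1.0]]
wrist_force: [-4.0, 3.7, 13.5]
finger_gap: 0.0008
grip_force: 6.6
```

send_rows:
  commands: [0,0,-0.5,0,0,0,0,0,-0.5,0,0,0]

```text
t: 62.8
ee_pos: [0.5284, -0.235, 0.0441]
tool_rot: [[-0.98, 0.197, 0.002], [0.197, 0.98, -0.004], [-0.002, -0.004, -1.0]]
wrist_force: [-6.9, 4.0, 17.3]
finger_gap: 0.0007
grip_force: 8.6
```

The lid is firmly shut, with rigid contact at tip z = 70.4. I retreat and make a final check.

send_rows:
  commands: [0,0,15,0,0,0,0,0,50,0,0,0,0,0,95,0,0,0,0,0,140,0,0,0,-40,0,165,0,0,0]

```text
t: 63.3
ee_pos: [0.4905, -0.2356, 0.2106]
tool_rot: [[-0.981, 0.196, 0.006], [0.196, 0.981, -0.007], [-0.007, -0.005, -1.0]]
wrist_force: [-0.7, -0.5, 0.0]
finger_gap: 0.0007
grip_force: 0.0
```

send_rows:
  commands: [-35,-20,0,0,0,0,-70,-40,0,0,0,0,-105,-60,0,0,0,0,-130,-80,0,0,0,0,-130,-80,0,0,0,0]

```text
t: 63.8
ee_pos: [0.356, -0.3167, 0.2074]
tool_rot: [[-0.98, 0.201, 0.001], [0.201, 0.98, -0.004], [-0.001, -0.004, -1.0]]
wrist_force: [0.7, 0.4, -0.0]
finger_gap: 0.0003
grip_force: 0.0
```

```bash
python3 - <<'E'
from h import *
im=vision.capture("top");crop("top",(130,100,530,380),2,"c13.png",im);st(0)
E
```

```text
ee [ 357.305 -315.739  207.328] tip [ 357.276 -315.648  233.628] tilt 0.2069604442901162 e yaw 108.03803113321945 d yaw 78.44988495601807 Ry_z -0.0031411056612033507 jarxy [ 357.305 -315.739] gap 0.0003337147860352283 q [-0.97   0.209  1.646 -0.001  1.283 -2.338] F [-0.856 -0.027  0.152]
```

View pics/c13.png

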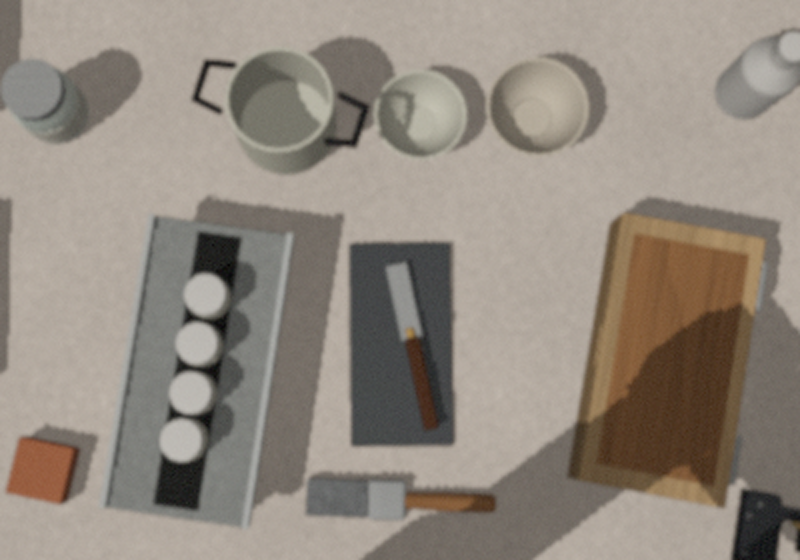

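The final picture shows four jars in a straight row on the strip, caps near (206,296) to (183,440). The knife is on the slab, the lid is shut and the bystanders look unmoved.

```bash
python3 -c "
from rig import order
print(order.close_job())"
```

```text
the job is handed in; nothing more can be done
None
```

The job is handed in: I levered the lid up with the knife and swung it fully open, and all four jars now stand in one straight row on the dark strip (4–7 mm gaps), with the knife back on the slab, the lid shut and everything else apparently unmoved.

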